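# Hang the balloon-weight pail on the counter hook

### The arm

A 6-joint arm with a two-finger parallel gripper is mounted at the origin on the work surface. World frame = base frame: x ahead of the robot, y to its left, z up, the work surface at z = 0. Lengths are in m, angles in rad, forces in N, time in s.
With the tool pointing down it reaches from about 0.375 to 0.9 m from the base axis. Payload 3.1 kg.
Tool frame: the origin (TCP) lies on the front face of the gripper's body, between the roots of the fingers; the fingertips stand 73 mm ahead of it and the grasp point (between the pads) lies 54 mm ahead of it (manip.finger_overhang is the distance from the TCP to the fingertips, in m); z points along the fingers, y is the direction in which the jaws open and shut (so a half turn about z gives the same grasp; the last joint's range is limited). The gripper opens to 85 mm and grips with 20 to 120 N. Pads are 22 mm wide; open, the fingers measure 114 mm over their backs; the gripper's body (76 mm by 85 mm) begins 54 mm behind the grasp point. The pads swing forward as they close: fully open they stand 13 mm farther back than shut.
Start: joints at [1.036, 0.527, 1.433, -0, 1.181, -0.178], TCP at [0.218, 0.586, 0.304] pointing down, gripper open.
Joint ranges: [-3.08, 3.08], [-0.75, 2.2], [0.22, 2.44], [-1.43, 4.57], [0, 2.65], [-2.85, 2.85]. Speed limits (rad/s): [2.79, 2.79, 3.14, 3.14, 3.14, 3.14].

### API

Orientations are given as a unit quaternion [x, y, z, w].
In Python, from station import manip gives the robot as it stands.
- The arm moves only by the tool apply_moves, never from a script. Its argument "increments" is a list that holds one entry, the list of rows, each a list of 4 numbers: the shift along the tool's x, y, z in m, then the turn about the tool's z in degrees. In form: [[[dx, dy, dz, spin], ...]]. A call has 1 to 5 rows; each row shifts and turns the pose as measured when the row begins, along the tool's axes as they then stand; what a row does not reach is not made up. A row lasts 1/10 s, in which the tool goes at most 50 mm and 8.59 degrees, less where a joint would pass 70% of its speed; a pose out of reach is approached as far as the arm can. A call with a gripper value outside its range is refused whole. "fingers" is the opening, from 0 (shut) to 1 (fully open), set as the call begins (left out, the last holds). The fingers move at their own pace and stop on an object; "newtons" is the grip in N (left out, the last holds). Time passes only in rows, so rows that do not move let the fingers close. It gives the time, the measured TCP pose, the force and the opening at its end, in the units of the state.
- manip.sense(): the state, without advancing time (a new reading comes with each control period).
- manip.snapshot(name): name is "side" or "top" or "wrist"; returns (picture, depth): 420x560x3 uint8, red, green, blue; 420x560 float32, m along the optical axis (not along the pixel's ray), 0 where there is no reading.
- manip.camera_model(name): a dict with "mtx" (3x3 intrinsics, pixels), "distortion" ([k1, k2, p1, p2, k3] as OpenCV has them; the pictures are not rectified), "R" (3x3) and "t" (3): a world point X has camera coordinates R X + t; the wrist camera has in their place "mount" (4x4, takes a point from camera to tool coordinates, whose origin is the TCP and whose axes are the flange's). Camera axes: x right, y down, z forward; pixel columns grow to the right and rows downward; lengths in m; the calibration is good to about 2 mm. A picture is of the moment at which its call begins: read the wrist's pose just before it. camera_model takes no time and is no camera call.
- manip.sign_off(): hands the job in, once; it reports no verdict.
The state is a dict: "t": time; "q": joint angles; "qd": joint speeds; "tau": joint torques, N m; "tcp_pos": TCP position; "tool_rot": TCP orientation; "force": force on the tool from outside, world axes, zero at the start; "ft_torque": the same for the moment, N m; "finger_gap": opening from 0.0 (shut) to 1.0 (fully open).
Only numpy, scipy, OpenCV 4.12 (cv2) and the standard library are available. Lean on these libraries where they do the work, as an engineer would, in place of code of your own. Each camera call takes 0.05 s, during which the arm holds its last target.

### The job

On the party-shop counter, raise the folded-down wire handle of the small weighted tin pail until it is upright, with the pail still standing on the counter. Then lift the pail by the handle's wooden grip and hang it on the twin-prong hook of the display stand, so that the grip rests in the dips of both prongs and the pail hangs still and level. The hook's height is set differently each time: feel for the prongs and set the pail down on them gently, without pressing hard or letting it drop, and leave everything else on the counter where it is.

Things in the scene. Friction and masses are not known exactly. Their poses are not given: they have to be found in the camera images.
- pail: Small round bare-steel tin pail with a cast weight inside, 0.36 to 0.56 kg in all, loose. 73 mm high, 62 mm across at the foot, 80 mm at the rim. Origin at the centre of its underside, z up. Its wire handle swings about a hinge line along the pail's y axis, 68 mm above the origin, pivots at y = +/-44 mm. The folded handle lies on the pail's -x side.
- bail (a joint): Angle of the pail's wire handle (rad): 0 = level towards the pail's -x side, negative = folded below level, +1.571 = upright. It starts folded between -0.35 and -0.12. Its hinge is stiff enough to stay wherever it is left (about 0.045 N m). Pushed inwards along its wire the handle tips the pail over; a light outward pull on it does no harm.
- grip_mid (a point): Middle of the handle's round wooden grip, 12 mm thick, 66 mm long, along the pail's y, 95 mm from the hinge line; handle upright: 163 mm above the pail's underside. The grip turns freely on its 4 mm wire, so it can be held while the handle swings. About 40 mm free between folded grip and rim. Axes turn with the handle (handle level: as the pail's).
- stand: Fixed display stand: steel foot plate, post 274 mm high; origin under the post on the counter, z up. From the post two rigid level steel prongs, 6 mm thick, run along the stand's -x at y = +/-24 mm (42 mm free between). Each has a V dip 24 mm wide, 7 mm deep, bottom at x = -78 mm, and a tip at x = -116 mm turned up 14 mm. They must pass through the raised handle's loop, tips first.
- under_dips (a point): Point on the counter straight below the prongs' dips, midway between them; axes as the stand's. Only the plan position is given: the hook is clamped with its prongs' centre line anywhere from 205 to 240 mm above the counter, NOT reported; feel for it. A grip seated in the dips is centred 3.5 mm above that line. With the grip held 268 to 272 mm high the loop clears the prongs at any hook height.
- cupstack: Bystander: stack of paper cups, 76 mm across, 117 mm high. Origin at its underside.
- spool_a: Bystander: ribbon spool, 64 mm across, 40 mm high.
- spool_b: Bystander: ribbon spool, 64 mm across, 40 mm high.
- hat: Bystander: party cone, 90 mm across, 140 mm high.
- jar: Bystander: closed glass jar, 76 mm across, 110 mm high.
- tub: Bystander: plain open steel tub without handle, 100 mm across, 90 mm high.
- candles: Bystander: flat cardboard box of candles, 110 x 60 x 22 mm.

How it is judged:
On the way, in this order (a step that is already met when the one before it is completed fails the run):
1. the handle is upright (within about 12 degrees) while the pail still stands on the counter (value of joint bail between 1.35 and 1.79 rad and height (world z) of pail below 0.008 m and angle between pail's own z axis and vertical below 0.12 rad), for 0.2 s.
2. the pail is lifted clear of the counter by its upright handle (height (world z) of pail above 0.03 m and value of joint bail between 1.1 and 2.05 rad), for 0.2 s.
At the end, for the whole second after the job is handed in: The pail hangs at rest from the hook, released: the grip's middle is within 6 mm of the dips along the prongs and within 10 mm of midway between them, the stand carries the pail, its underside is over 30 mm above the counter, it is level within 0.15 rad and slower than 0.03 m/s (x of grip_mid in the frame of stand between -0.084 and -0.072 m and y of grip_mid in the frame of stand between -0.01 and 0.01 m and height (world z) of pail above 0.03 m and angle between pail's own z axis and vertical below 0.15 rad and contact force between pail and stand above 2 N and linear speed of pail below 0.03 m/s); the robot touches nothing.
It fails at once if the hook is loaded with more than 15 N by the pail or its handle (pressed down hard or dropped on) (contact force between pail and stand above 15 N).
It fails at once if the pail is dropped onto the hook: it moves faster than 0.2 m/s with its grip within 20 mm of the dips in plan (horizontal distance between grip_mid and under_dips below 0.02 m and linear speed of pail above 0.2 m/s).
It fails at once if the robot pushes on the stand with more than 20 N (contact force between the arm and stand above 20 N).
It fails at once if the pail tips by more than 0.6 rad, or is pressed on the counter or set down on it with more than 30 N (angle between pail's own z axis and vertical above 0.6 rad or contact force between pail and table above 30 N).
It fails at once if a bystander is shifted by more than 30 mm (distance of any of cupstack, spool_a, spool_b, hat, jar, tub, candles from where it was at the start of the episode above 0.03 m).
It also fails if it takes over 72 s, if anything falls off the work surface, if the arm or the gripper's body presses on something with over 40 N, if the wrist force passes 120 N, or if a joint passes its speed limit or range.

## Working session

There is one attempt and no reset: what is moved stays moved. The work goes in short steps, Python scripts to look and compute and a tool call to move; the robot and the scene stay as the last step left them, time stands still between calls to the robot, and variables do not carry over. Pictures are saved under pics/ and viewed, and the job is handed in when it is done.

Besides the shell and the picture viewer there is one more tool, called after ">>>" as name(argument=value, ...) on one line, values as JSON. apply_moves: Moves the arm, as the interface text tells. Its arguments: {"type":"object","properties":{"increments":{"type":"array","items":{"type":"array","items":{"type":"array","items":{"type":"number"}}}},"fingers":{"type":"number"},"newtons":{"type":"number"}},"required":["increments"]}

```bash
ls; mkdir -p pics; cat > h.py <<'E'
import numpy as np, cv2
from station import manip
def save(name,fn):
    s=manip.sense(); p,d=manip.snapshot(name)
    cv2.imwrite('pics/'+fn+'.png',p[:,:,::-1]); np.savez('pics/'+fn+'.npz',p=p,d=d,tcp=s['tcp_pos'],rot=s['tool_rot'])
    return p,d
def und(name,uv):
    c=manip.camera_model(name)
    return c,cv2.undistortPoints(np.array(uv,float).reshape(-1,1,2),np.array(c['mtx']),np.array(c['distortion'])).reshape(-1,2)
def world(name,fn,uvs,z=None):
    f=np.load('pics/'+fn+'.npz'); c,n=und(name,uvs)
    out=[]
    for (u,v),(a,b) in zip(uvs,n):
        if name=='wrist':
            from scipy.spatial.transform import Rotation as Ro
            R=Ro.from_quat(f['rot']).as_matrix(); M=np.array(c['mount'])
            Rw=R@M[:3,:3]; o=R@M[:3,3]+f['tcp']
        else:
            Rw=np.array(c['R']).T; o=-Rw@np.array(c['t'])
        ray=Rw@np.array([a,b,1.])
        k=f['d'][int(round(v)),int(round(u))] if z is None else (z-o[2])/ray[2]
        out.append(o+k*ray)
    return np.array(out)
E
python3 - <<'E'
from h import *
print(manip.sense())
for n in ['side','top','wrist']:
    save(n,n+'0'); c=manip.camera_model(n); print(n,{k:np.round(v,3).tolist() for k,v in c.items() if k in('mtx','R','t','mount','distortion')})
E
```

```text
pics
{'t': 0.0, 'q': array([ 1.03551597e+00,  5.28473863e-01,  1.43390848e+00,  9.21140216e-06,
        1.18137789e+00, -1.78495582e-01]), 'qd': array([ 0.00079663,  0.00092677,  0.00028825,  0.00018445,  0.00020938,
       -0.00039053]), 'tau': array([-9.07783469e-04, -4.42343152e+01, -1.78025615e+01, -2.98308960e-04,
        8.46198003e-03,  2.94587983e-05]), 'tcp_pos': array([0.21796822, 0.58516445, 0.30292674]), 'tool_rot': array([ 1.77449322e-01,  9.84129343e-01, -1.01401085e-03, -3.82623442e-04]), 'force': array([ 1.17349899, -0.37670929,  0.01590007]), 'ft_torque': array([0.00312762, 0.02061641, 0.02101231]), 'finger_gap': 0.9986057466014749}
side {'mtx': [[398.097, 0.0, 278.619], [0.0, 398.097, 205.723], [0.0, 0.0, 1.0]], 'distortion': [0.008, 0.0, 0.0, 0.0, 0.0], 'R': [[0.878, -0.479, 0.014], [-0.327, -0.619, -0.714], [0.351, 0.622, -0.7]], 't': [-0.462, 0.257, 0.903]}
top {'mtx': [[518.99, 0.0, 280.085], [0.0, 518.99, 212.461], [0.0, 0.0, 1.0]], 'distortion': [-0.161, 0.0, 0.0, 0.0, 0.0], 'R': [[0.02, -1.0, 0.014], [-0.999, -0.02, -0.029], [0.029, -0.014, -0.999]], 't': [0.013, 0.546, 1.181]}
wrist {'mtx': [[309.502, 0.0, 278.765], [0.0, 309.502, 212.272], [0.0, 0.0, 1.0]], 'distortion': [-0.064, 0.0, 0.0, 0.0, 0.0], 'mount': [[-0.001, -0.95, -0.312, 0.08], [1.0, -0.0, -0.001, -0.0], [0.001, -0.312, 0.95, -0.071], [0.0, 0.0, 0.0, 1.0]]}
```

View pics/side0.png

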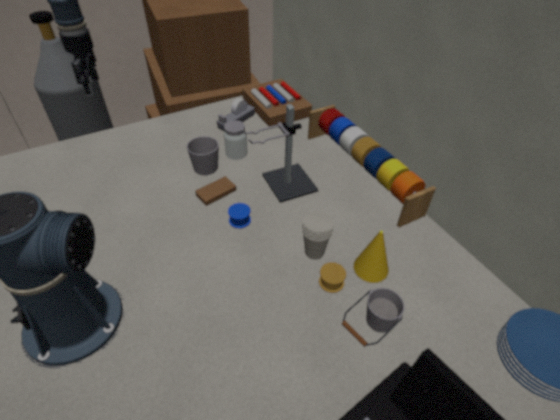

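View pics/top0.png

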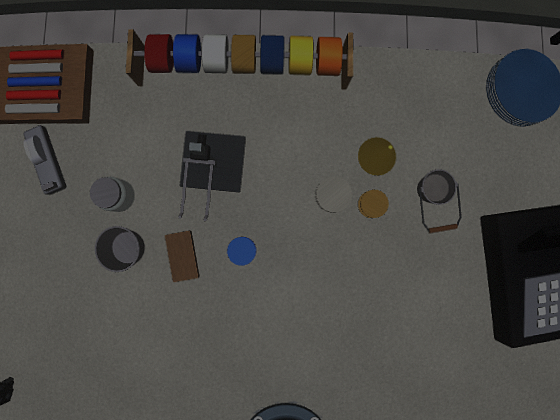

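View pics/wrist0.png

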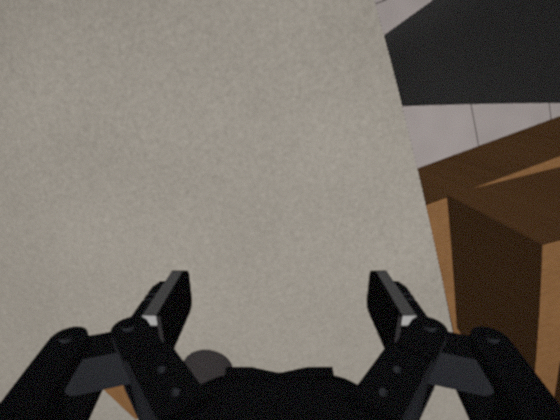

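```bash
python3 - <<'E'
from h import *
p=cv2.imread('pics/top0.png')
a=cv2.resize(p[155:245,400:480],None,fx=6,fy=6,interpolation=cv2.INTER_CUBIC)
b=cv2.resize(p[120:230,165:260],None,fx=5,fy=5,interpolation=cv2.INTER_CUBIC)
a=cv2.convertScaleAbs(a,alpha=1.8);b=cv2.convertScaleAbs(b,alpha=1.8)
cv2.imwrite('pics/ca.png',a);cv2.imwrite('pics/cb.png',b)
p=cv2.imread('pics/side0.png')
cv2.imwrite('pics/cc.png',cv2.resize(p[85:205,250:330],None,fx=5,fy=5,interpolation=cv2.INTER_CUBIC))
cv2.imwrite('pics/cd.png',cv2.resize(p[280:355,330:415],None,fx=8,fy=8,interpolation=cv2.INTER_CUBIC))
E
```

```text
(no output)
```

View pics/ca.png

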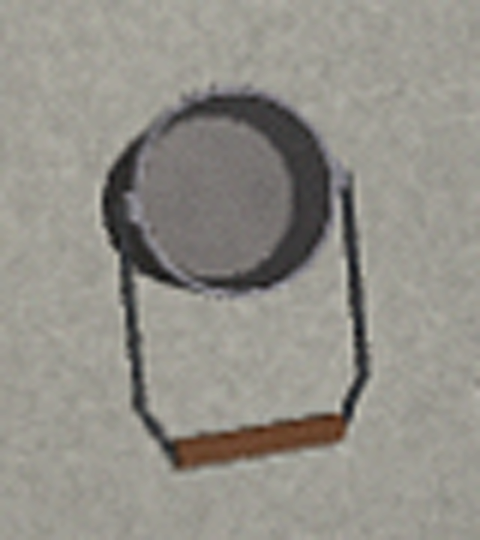

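View pics/cb.png

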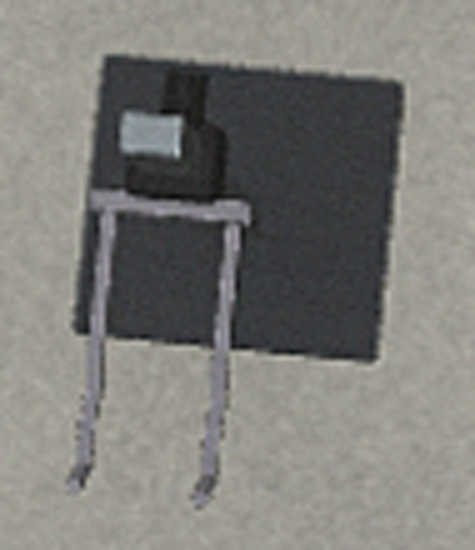

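View pics/cc.png

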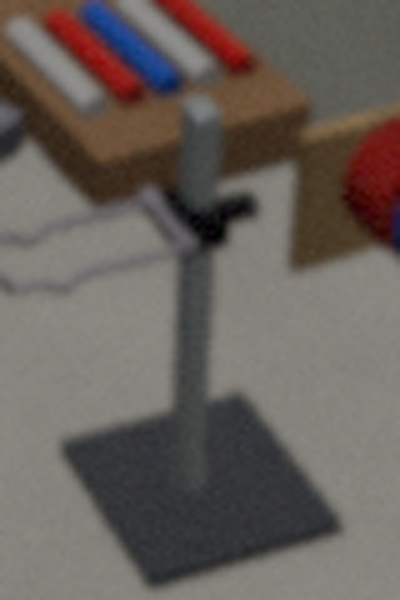

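View pics/cd.png

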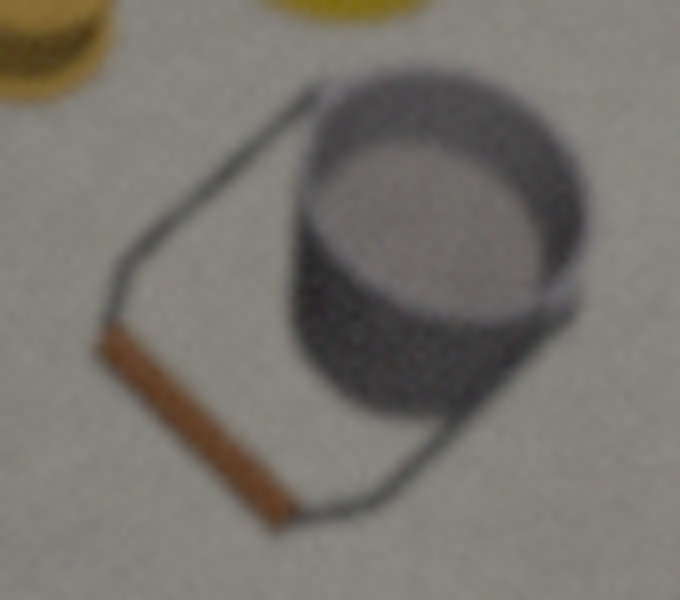

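```bash
python3 - <<'E'
from h import *
np.set_printoptions(precision=4,suppress=True)
A=lambda x,y:(x/6+400-.42,y/6+155-.42)
B=lambda x,y:(x/5+165-.4,y/5+120-.4)
C=lambda x,y:(x/5+250-.4,y/5+85-.4)
D=lambda x,y:(x/8+330-.44,y/8+280-.44)
print('rim',world('top','top0',[A(235,193)],z=.073))
print('piv',world('top','top0',[A(133,205),A(343,183)],z=.068))
print('piv side',world('side','side0',[D(318,95),D(565,310)],z=.068))
for z in (.035,.045,.055):
  print('grip',z,world('top','top0',[A(179,453),A(343,426)],z=z),world('side','side0',[D(110,340),D(283,515)],z=z))
print('gripdepth',world('top','top0',[A(220,446),A(260,439),A(310,431)]),world('side','side0',[D(190,420),D(200,430)]))
print('base corners',world('top','top0',[B(105,58),B(402,83),B(378,360),B(78,333)],z=.008))
print('base corners side',world('side','side0',[C(65,445),C(242,397),C(338,527),C(152,582)],z=.008))
print('posttop',world('top','top0',[B(152,136)],z=.274),world('side','side0',[C(199,108)],z=.274))
for z in (.205,.22,.24):
  print('prong',z,world('top','top0',[B(108,220),B(87,440),B(232,225),B(211,455)],z=z))
d=np.load('pics/top0.npz')['d']
print(world('top','top0',[B(108,230),B(100,300),B(232,240),B(224,320),B(95,205),B(245,212),B(170,208)]))
# all bystanders
print(world('top','top0',[(117,247),(108,193),(182,256),(241,250),(334,194),(373,204),(377,156)]))
E
```

```text
rim [[ 0.6082 -0.3253  0.073 ]]
piv [[ 0.6031 -0.2879  0.068 ]
 [ 0.6134 -0.3687  0.068 ]]
piv side [[ 0.599  -0.2871  0.068 ]
 [ 0.6153 -0.3709  0.068 ]]
grip 0.035 [[ 0.512  -0.3166  0.035 ]
 [ 0.5233 -0.3813  0.035 ]] [[ 0.5187 -0.3082  0.035 ]
 [ 0.5294 -0.3708  0.035 ]]
grip 0.045 [[ 0.512  -0.3135  0.045 ]
 [ 0.5232 -0.3777  0.045 ]] [[ 0.5144 -0.3122  0.045 ]
 [ 0.5249 -0.3741  0.045 ]]
grip 0.055 [[ 0.512  -0.3104  0.055 ]
 [ 0.5231 -0.3741  0.055 ]] [[ 0.51   -0.3162  0.055 ]
 [ 0.5204 -0.3773  0.055 ]]
gripdepth [[ 0.5148 -0.3261  0.0553]
 [ 0.5177 -0.3433  0.0502]
 [ 0.521  -0.3609  0.0559]] [[ 0.5159 -0.3442  0.0531]
 [ 0.5157 -0.3483  0.0549]]
base corners [[0.7301 0.2465 0.008 ]
 [0.7206 0.1083 0.008 ]
 [0.5921 0.1163 0.008 ]
 [0.602  0.2551 0.008 ]]
base corners side [[0.6058 0.2512 0.008 ]
 [0.7306 0.241  0.008 ]
 [0.7179 0.1046 0.008 ]
 [0.5942 0.115  0.008 ]]
posttop [[0.653  0.1824 0.274 ]] [[0.6527 0.179  0.274 ]]
prong 0.205 [[0.6308 0.2091 0.205 ]
 [0.5459 0.2148 0.205 ]
 [0.6296 0.1611 0.205 ]
 [0.5411 0.1669 0.205 ]]
prong 0.22 [[0.6289 0.2065 0.22  ]
 [0.5454 0.2122 0.22  ]
 [0.6278 0.1593 0.22  ]
 [0.5406 0.165  0.22  ]]
prong 0.24 [[0.6265 0.2031 0.24  ]
 [0.5447 0.2087 0.24  ]
 [0.6254 0.1568 0.24  ]
 [0.54   0.1624 0.24  ]]
[[0.6266 0.2086 0.2072]
 [0.5998 0.2113 0.2051]
 [0.6233 0.1603 0.2099]
 [0.5925 0.1626 0.2101]
 [0.6356 0.2131 0.2119]
 [0.634  0.1555 0.2108]
 [0.6354 0.1847 0.2082]]
[[ 0.4585  0.4006  0.0057]
 [ 0.5771  0.3915  0.1112]
 [ 0.4424  0.2448  0.0207]
 [ 0.4597  0.1099  0.0372]
 [ 0.5838 -0.0866  0.1166]
 [ 0.5684 -0.1842  0.0397]
 [ 0.671  -0.1836  0.0826]]
```

```bash
cat >> h.py <<'E'
from scipy.spatial.transform import Rotation as Ro
def plan(wps,step=.045,spinstep=8.0,n=None):
    """wps: list of (x,y,z,yaw_deg of tool y); prints rows in tool axes"""
    s=manip.sense(); p=np.array(s['tcp_pos']); R=Ro.from_quat(s['tool_rot']).as_matrix()
    yw=np.degrees(np.arctan2(R[1,1],R[0,1])); rows=[]
    print('now',np.round(p,4),'yaw',round(yw,2),'t',round(s['t'],2),'F',np.round(s['force'],2),'gap',round(s['finger_gap'],3))
    for w in wps:
        t=np.array(w[:3]); y=yw if w[3] is None else w[3]
        m=n or int(max(1,np.ceil(np.linalg.norm(t-p)/step-1e-6),np.ceil(abs(y-yw)/spinstep-1e-6)))
        for i in range(m):
            a=np.radians(yw+(y-yw)*i/m)
            ty=np.array([np.cos(a),np.sin(a),0]);tz=np.array([0,0,-1.]);tx=np.cross(ty,tz)
            d=(t-p)/m
            rows.append([round(float(d@tx),4),round(float(d@ty),4),round(float(d@tz),4),round(-(y-yw)/m,2)])
        p,yw=t,y
    for i in range(0,len(rows),5): print([rows[i:i+5]])
E
python3 - <<'E'
from h import *
plan([(.42,.1,.3,40),(.5165,-.344,.22,10)])
E
```

```text
now [0.218  0.5853 0.3032] yaw 69.56 t 0.15 F [0.47 0.36 0.21] gap 0.997
[[[-0.0299, -0.032, 0.0003, np.float64(2.46)], [-0.0312, -0.0307, 0.0003, np.float64(2.46)], [-0.0325, -0.0293, 0.0003, np.float64(2.46)], [-0.0338, -0.0279, 0.0003, np.float64(2.46)], [-0.0349, -0.0264, 0.0003, np.float64(2.46)]]]
[[[-0.036, -0.0249, 0.0003, np.float64(2.46)], [-0.0371, -0.0233, 0.0003, np.float64(2.46)], [-0.038, -0.0217, 0.0003, np.float64(2.46)], [-0.0389, -0.0201, 0.0003, np.float64(2.46)], [-0.0398, -0.0184, 0.0003, np.float64(2.46)]]]
[[[-0.0405, -0.0166, 0.0003, np.float64(2.46)], [-0.0412, -0.0149, 0.0003, np.float64(2.46)], [-0.0366, -0.0192, 0.0073, 2.73], [-0.0374, -0.0175, 0.0073, 2.73], [-0.0382, -0.0157, 0.0073, 2.73]]]
[[[-0.0389, -0.0138, 0.0073, 2.73], [-0.0395, -0.012, 0.0073, 2.73], [-0.0401, -0.0101, 0.0073, 2.73], [-0.0405, -0.0081, 0.0073, 2.73], [-0.0408, -0.0062, 0.0073, 2.73]]]
[[[-0.0411, -0.0043, 0.0073, 2.73], [-0.0412, -0.0023, 0.0073, 2.73], [-0.0413, -0.0003, 0.0073, 2.73]]]
```

>>> apply_moves(increments=[[[-0.03, -0.032, 0, 2.5], [-0.031, -0.031, 0, 2.5], [-0.0325, -0.029, 0, 2.5], [-0.034, -0.028, 0, 2.5], [-0.035, -0.0265, 0, 2.5]]], fingers=0.5, newtons=30)

```text
t: 0.65
tcp_pos: [0.302, 0.3813, 0.3011]
tool_rot: [0.283, 0.959, 0.001, -0.0]
force: [1.9, -0.7, -0.9]
finger_gap: 0.506
```

>>> apply_moves(increments=[[[-0.036, -0.025, 0, 2.5], [-0.037, -0.023, 0, 2.5], [-0.038, -0.022, 0, 2.5], [-0.039, -0.02, 0, 2.5], [-0.04, -0.0185, 0, 2.5]]])

```text
t: 1.15
tcp_pos: [0.3864, 0.1701, 0.3008]
tool_rot: [0.389, 0.921, 0.001, 0.0]
force: [0.1, 0.8, -0.4]
finger_gap: 0.497
```

>>> apply_moves(increments=[[[-0.0405, -0.0165, 0, 2.5], [-0.041, -0.015, 0, 2.5], [-0.0365, -0.019, 0.007, 2.7], [-0.0375, -0.0175, 0.007, 2.7], [-0.038, -0.016, 0.007, 2.7]]])

```text
t: 1.65
tcp_pos: [0.4456, -0.042, 0.2804]
tool_rot: [0.496, 0.868, 0.002, 0.003]
force: [1.3, 0.3, -0.1]
finger_gap: 0.499
```

```bash
sed -i 's/round(-(y-yw)\/m,2)/round(float(-(y-yw)\/m),2)/' h.py; python3 - <<'E'
from h import *
plan([(.5165,-.344,.2,10)])
E
```

```text
now [ 0.4456 -0.042   0.2804] yaw 30.53 t 1.65 F [ 1.28  0.29 -0.07] gap 0.499
[[[-0.037, -0.0115, 0.01, 2.57], [-0.0375, -0.0099, 0.01, 2.57], [-0.0379, -0.0082, 0.01, 2.57], [-0.0382, -0.0065, 0.01, 2.57], [-0.0385, -0.0048, 0.01, 2.57]]]
[[[-0.0387, -0.003, 0.01, 2.57], [-0.0388, -0.0013, 0.01, 2.57], [-0.0388, 0.0004, 0.01, 2.57]]]
```

>>> apply_moves(increments=[[[-0.037, -0.0115, 0.01, 2.6], [-0.0375, -0.01, 0.01, 2.6], [-0.038, -0.008, 0.01, 2.6], [-0.038, -0.0065, 0.01, 2.6], [-0.0385, -0.005, 0.01, 2.6]]])

```text
t: 2.15
tcp_pos: [0.4893, -0.2401, 0.2285]
tool_rot: [0.596, 0.803, 0.003, 0.003]
force: [-0.2, -0.2, 0.9]
finger_gap: 0.497
```

>>> apply_moves(increments=[[[-0.0385, -0.003, 0.01, 2.6], [-0.039, -0.001, 0.01, 2.6], [-0.039, 0, 0.01, 2.6], [0, 0, 0, 0], [0, 0, 0, 0]]])

```text
t: 2.65
tcp_pos: [0.5139, -0.3647, 0.1937]
tool_rot: [0.654, 0.756, 0.003, 0.002]
force: [0.2, 0.2, -1.1]
finger_gap: 0.497
```

```bash
python3 - <<'E'
from h import *
save('wrist','w1');save('side','s1')
plan([(.5165,-.344,.2,10)])
E
```

```text
now [ 0.514  -0.3639  0.1943] yaw 8.34 t 2.75 F [-0.06  0.91 -0.24] gap 0.501
[[[0.0194, 0.0053, -0.0057, -1.66]]]
```

View pics/w1.png

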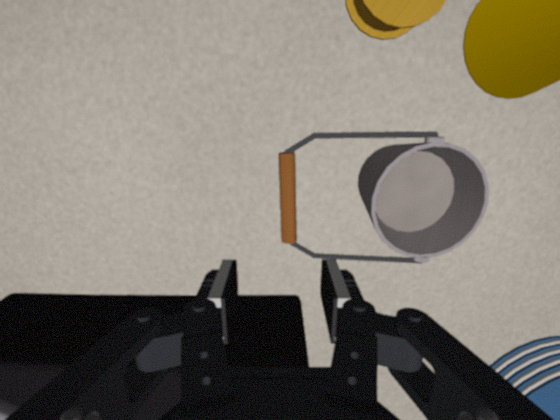

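```bash
python3 - <<'E'
from h import *
np.set_printoptions(precision=4,suppress=True)
for z in (.043,.048): print(world('wrist','w1',[(286.5,153),(289.5,243),(288,198)],z=z))
print(world('wrist','w1',[(288,190),(288,198),(289,215)]))
print('piv',world('wrist','w1',[(433,137),(422,261)],z=.068))
print('rim',world('wrist','w1',[(430,198.5)],z=.073))
E
```

```text
[[ 0.5131 -0.3129  0.043 ]
 [ 0.5259 -0.3813  0.043 ]
 [ 0.5192 -0.3455  0.043 ]]
[[ 0.5128 -0.3122  0.048 ]
 [ 0.5254 -0.3791  0.048 ]
 [ 0.5188 -0.3441  0.048 ]]
[[ 0.5173 -0.3362  0.0564]
 [ 0.5182 -0.342   0.0561]
 [ 0.5208 -0.3541  0.0564]]
piv [[ 0.6021 -0.286   0.068 ]
 [ 0.6199 -0.3714  0.068 ]]
rim [[ 0.609  -0.3244  0.073 ]]
```

```bash
python3 - <<'E'
from h import *
plan([(.5183,-.345,.19,10.5),(.5183,-.345,.103,10.5)],step=.03)
E
```

```text
now [ 0.514  -0.3639  0.1943] yaw 8.34 t 2.75 F [-0.06  0.91 -0.24] gap 0.501
[[[0.0181, 0.007, 0.0043, -2.16], [0.0, 0.0, 0.029, -0.0], [0.0, 0.0, 0.029, -0.0], [0.0, 0.0, 0.029, -0.0]]]
```

>>> apply_moves(increments=[[[0.018, 0.007, 0.004, -2.2], [0, 0, 0.02, 0], [0, 0, 0.02, 0], [0, 0, 0, 0]]])

```text
t: 3.15
tcp_pos: [0.5193, -0.3355, 0.1514]
tool_rot: [0.634, 0.773, 0.003, 0.002]
force: [0.2, 0.3, -0.5]
finger_gap: 0.499
```

```bash
python3 - <<'E'
from h import *
plan([(.5183,-.345,.103,10.5)],step=.03)
E
```

```text
now [ 0.5193 -0.3355  0.1514] yaw 11.24 t 3.15 F [ 0.2   0.29 -0.53] gap 0.499
[[[-0.0046, -0.0014, 0.0242, 0.37], [-0.0046, -0.0014, 0.0242, 0.37]]]
```

>>> apply_moves(increments=[[[-0.0045, -0.0015, 0.015, 0.4], [-0.0045, -0.001, 0.015, 0.4], [0, 0, 0.008, 0], [0, 0, 0, 0], [0, 0, 0, 0]]])

```text
t: 3.65
tcp_pos: [0.5201, -0.3423, 0.1124]
tool_rot: [0.638, 0.77, 0.003, 0.002]
force: [0.4, -0.1, 0.7]
finger_gap: 0.497
```

```bash
python3 - <<'E'
from h import *
plan([(.5183,-.345,.103,10.5)],step=.03)
save('wrist','w2');save('side','s2')
p=cv2.imread('pics/s2.png'); cv2.imwrite('pics/s2c.png',cv2.resize(p[260:370,310:430],None,fx=5,fy=5,interpolation=cv2.INTER_CUBIC))
E
```

```text
now [ 0.5201 -0.3423  0.1124] yaw 10.66 t 3.65 F [ 0.37 -0.13  0.68] gap 0.497
[[[-0.0023, -0.0022, 0.0094, 0.16]]]
```

View pics/w2.png

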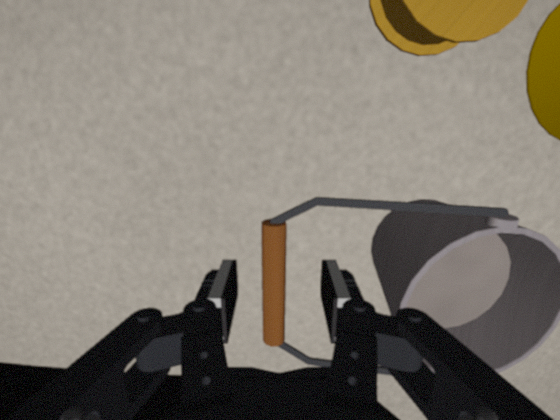

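View pics/s2c.png

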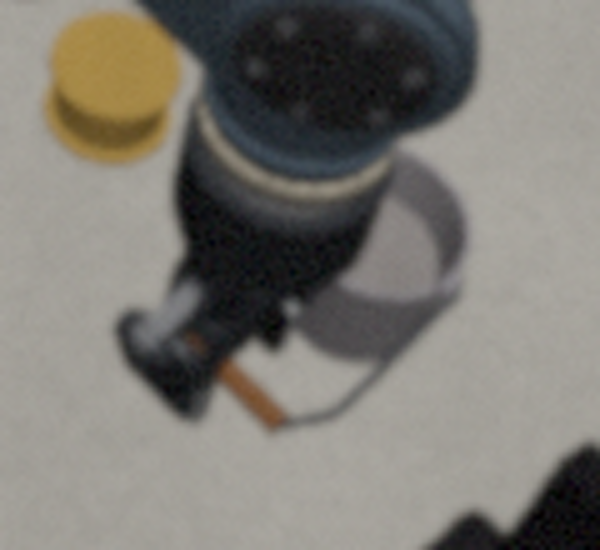

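```bash
python3 - <<'E'
from h import *
np.set_printoptions(precision=4,suppress=True)
print(world('wrist','w2',[(274,220),(273.5,345),(273.7,280)],z=.0485))
print(world('wrist','w2',[(273,270),(273,290)]))
E
```

```text
[[ 0.5127 -0.3112  0.0485]
 [ 0.5253 -0.3818  0.0485]
 [ 0.5182 -0.3422  0.0485]]
[[ 0.5162 -0.3327  0.056 ]
 [ 0.5181 -0.3434  0.0557]]
```

>>> apply_moves(increments=[[[-0.002, -0.002, 0.009, 0], [0, 0, 0, 0], [0, 0, 0, 0]]])

```text
t: 4.05
tcp_pos: [0.5188, -0.3457, 0.1041]
tool_rot: [0.638, 0.77, 0.003, 0.004]
force: [0.5, 0.5, 0.5]
finger_gap: 0.506
```

>>> apply_moves(increments=[[[0, 0, 0, 0], [0, 0, 0, 0], [0, 0, 0, 0], [0, 0, 0, 0], [0, 0, 0, 0]]], fingers=0.0, newtons=30)

```text
t: 4.55
tcp_pos: [0.5184, -0.3459, 0.1042]
tool_rot: [0.639, 0.77, 0.003, 0.004]
force: [0.2, -0.9, -1.0]
finger_gap: 0.126
```

```bash
python3 - <<'E'
from h import *
plan([(.5183,-.345,.103,10.5)],step=.03)
save('wrist','w3')
E
```

```text
now [ 0.5184 -0.3459  0.1042] yaw 10.62 t 4.55 F [ 0.17 -0.87 -0.95] gap 0.126
[[[0.0009, 0.0, 0.0012, 0.12]]]
```

View pics/w3.png

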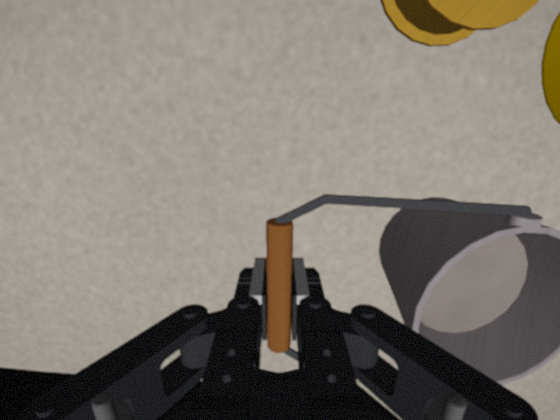

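```bash
cat >> h.py <<'E'
G0=np.array([.5184,-.3459]); YAW=np.radians(10.6); A0=-.195
U=np.array([np.cos(YAW),np.sin(YAW)]); ZOFF=.1042-(.068+.095*np.sin(A0)); 
HNG=G0+.095*np.cos(A0)*U
def arc(angles,R=.096):
    s=manip.sense(); p=np.array(s['tcp_pos'])
    rel=(p[:2]-HNG)@U; zz=p[2]-ZOFF-.068
    lat=(p[:2]-HNG)@np.array([-U[1],U[0]])
    print('ang now',np.arctan2(zz,-rel),'r',np.hypot(rel,zz),'lat',lat,'F',np.round(s['force'],2),'T',np.round(s['ft_torque'],3),'t',s['t'],'gap',s['finger_gap'])
    wps=[]
    for a in angles:
        q=HNG-R*np.cos(a)*U; wps.append((q[0],q[1],ZOFF+.068+R*np.sin(a),None))
    plan(wps,n=1)
E
python3 - <<'E'
from h import *
arc([-.1,0,.1,.2])
E
```

```text
ang now -0.1956934619655084 r 0.0949877349111924 lat 1.568476287774602e-05 F [-0.26 -0.15 -0.71] T [-0.112  0.11  -0.03 ] t 4.6 gap 0.12542786088080718
now [ 0.5184 -0.3459  0.1041] yaw 10.62 t 4.6 F [-0.26 -0.15 -0.71] gap 0.125
[[[-0.0, -0.0023, -0.0089, -0.0], [0.0, -0.0005, -0.0096, -0.0], [-0.0, 0.0005, -0.0096, -0.0], [-0.0, 0.0014, -0.0095, -0.0]]]
```

>>> apply_moves(increments=[[[0, -0.0015, -0.009, 0], [0, -0.0005, -0.0095, 0], [0, 0.0005, -0.0095, 0], [0, 0, 0, 0]]])

```text
t: 5.0
tcp_pos: [0.5173, -0.3464, 0.1351]
tool_rot: [0.639, 0.769, 0.003, 0.005]
force: [-0.6, -0.0, -0.5]
finger_gap: 0.126
```

```bash
python3 - <<'E'
from h import *
arc([.2,.3,.4,.5])
E
```

```text
ang now 0.13186139318880563 r 0.09520167474546379 lat -0.00029524138322198427 F [-0.55 -0.02 -0.45] T [0.004 0.135 0.033] t 5.0 gap 0.1255364748252139
now [ 0.5173 -0.3464  0.1351] yaw 10.61 t 5.0 F [-0.55 -0.02 -0.45] gap 0.126
[[[0.0003, 0.0003, -0.0066, -0.0], [-0.0, 0.0024, -0.0093, -0.0], [-0.0, 0.0033, -0.009, -0.0], [-0.0, 0.0042, -0.0086, -0.0]]]
```

>>> apply_moves(increments=[[[0, 0.0005, -0.0065, 0], [0, 0.0025, -0.0093, 0], [0, 0.0033, -0.009, 0], [0, 0.004, -0.0085, 0], [0, 0, 0, 0]]])

```text
t: 5.5
tcp_pos: [0.5288, -0.3441, 0.1726]
tool_rot: [0.639, 0.769, 0.004, 0.006]
force: [1.2, 0.4, -0.4]
finger_gap: 0.131
```

```bash
python3 - <<'E'
from h import *
arc([.6,.7,.8,.9])
save('wrist','w4')
E
```

```text
ang now 0.5435462734816129 r 0.09657590319668748 lat -0.00018927341903962787 F [ 1.21  0.39 -0.39] T [-0.016 -0.034 -0.009] t 5.5 gap 0.13113504038665108
now [ 0.5288 -0.3441  0.1726] yaw 10.61 t 5.5 F [ 1.21  0.39 -0.39] gap 0.131
[[[0.0002, 0.0034, -0.0043, -0.0], [-0.0, 0.0058, -0.0076, -0.0], [-0.0, 0.0065, -0.007, -0.0], [-0.0, 0.0072, -0.0063, -0.0]]]
```

View pics/w4.png

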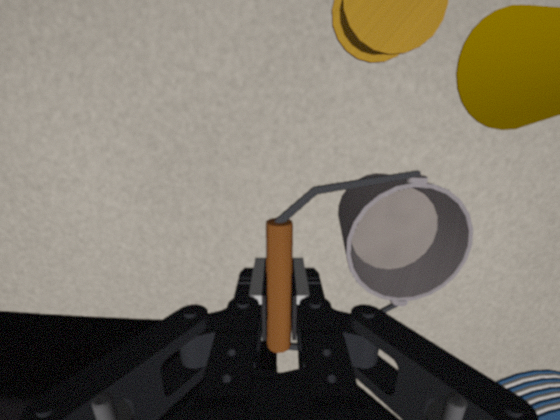

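Handle follows (grip still centred at u≈279, pail upright). Continue.

>>> apply_moves(increments=[[[0, 0.0035, -0.0045, 0], [0, 0.006, -0.0075, 0], [0, 0.0065, -0.007, 0], [0, 0.007, -0.0063, 0], [0, 0, 0, 0]]])

```text
t: 6.05
tcp_pos: [0.5521, -0.3395, 0.1988]
tool_rot: [0.639, 0.769, 0.004, 0.005]
force: [0.9, 0.0, 0.4]
finger_gap: 0.127
```

```bash
python3 - <<'E'
from h import *
arc([1.0,1.1,1.2,1.3])
E
```

```text
ang now 0.9128013351570693 r 0.09628193962476421 lat 4.920556288949158e-05 F [0.91 0.04 0.45] T [-0.101 -0.088 -0.005] t 6.05 gap 0.12738885777684014
now [ 0.5521 -0.3395  0.1988] yaw 10.58 t 6.05 F [0.91 0.04 0.45] gap 0.127
[[[-0.0, 0.007, -0.0046, -0.0], [0.0, 0.0083, -0.0048, -0.0], [0.0, 0.0088, -0.0039, -0.0], [0.0, 0.0091, -0.003, -0.0]]]
```

>>> apply_moves(increments=[[[0, 0.007, -0.0046, 0], [0, 0.008, -0.0048, 0], [0, 0.009, -0.004, 0], [0, 0.009, -0.003, 0], [0, 0, 0, 0]]])

```text
t: 6.55
tcp_pos: [0.5868, -0.3321, 0.2158]
tool_rot: [0.639, 0.77, 0.003, 0.004]
force: [-0.3, -0.7, -2.4]
finger_gap: 0.125
```

```bash
python3 - <<'E'
from h import *
arc([1.45,1.571])
save('wrist','w5');save('side','s5');save('top','t5')
p=cv2.imread('pics/s5.png'); cv2.imwrite('pics/s5c.png',cv2.resize(p[230:370,300:430],None,fx=4,fy=4,interpolation=cv2.INTER_CUBIC))
E
```

```text
ang now 1.3247654579311046 r 0.09603538403176654 lat 0.001010880147660901 F [-0.27 -0.74 -2.41] T [-0.153  0.053  0.002] t 6.55 gap 0.1246460675594644
now [ 0.5868 -0.3321  0.2158] yaw 10.62 t 6.55 F [-0.27 -0.74 -2.41] gap 0.125
[[[-0.001, 0.0118, -0.0022, -0.0], [-0.0, 0.0116, -0.0007, -0.0]]]
```

View pics/s5c.png

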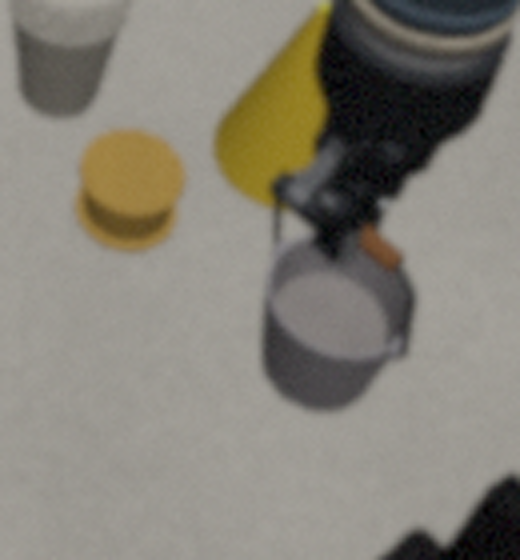

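View pics/w5.png

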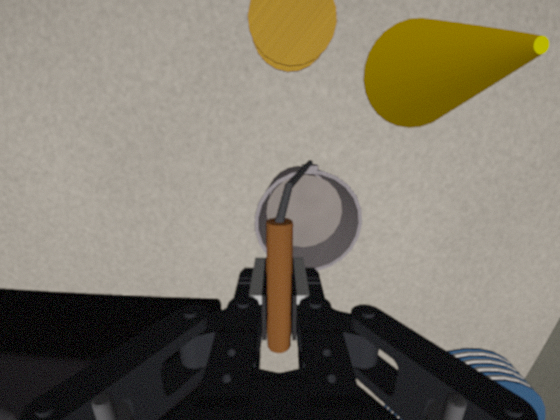

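>>> apply_moves(increments=[[[0, 0.01, -0.001, 0], [0, 0.0105, -0.0005, 0], [0, 0, 0, 0]]])

```text
t: 7.0
tcp_pos: [0.6062, -0.3291, 0.2179]
tool_rot: [0.639, 0.769, 0.003, 0.003]
force: [-0.5, -0.2, -1.9]
finger_gap: 0.123
```

```bash
python3 - <<'E'
from h import *
arc([1.571],R=.095)
save('wrist','w6');save('side','s6')
p=cv2.imread('pics/s6.png'); cv2.imwrite('pics/s6c.png',cv2.resize(p[230:370,300:430],None,fx=4,fy=4,interpolation=cv2.INTER_CUBIC))
np.set_printoptions(precision=4,suppress=True)
E
```

```text
ang now 1.5312960672488378 r 0.09535618369808767 lat 0.00032108686727426336 F [-0.53 -0.24 -1.91] T [0.019 0.098 0.012] t 7.0 gap 0.12340543963599473
now [ 0.6062 -0.3291  0.2179] yaw 10.5 t 7.0 F [-0.53 -0.24 -1.91] gap 0.123
[[[-0.0003, 0.0038, 0.0003, -0.0]]]
```

View pics/w6.png

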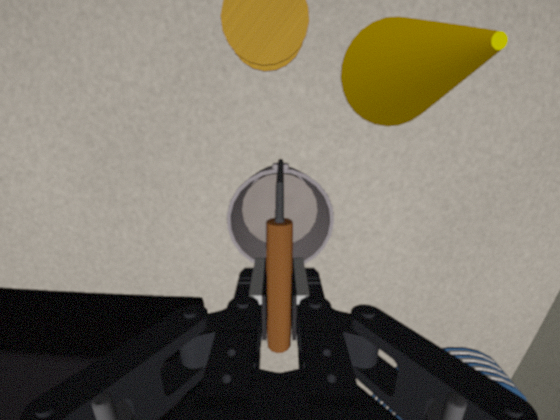

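View pics/s6c.png

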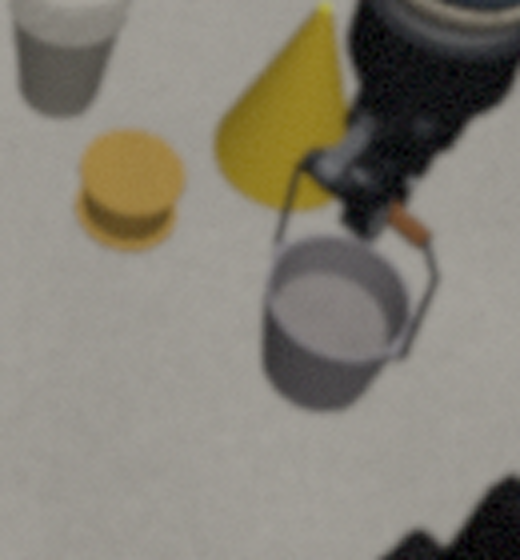

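>>> apply_moves(increments=[[[0, 0.001, 0, 0], [0, 0, 0, 0], [0, 0, 0, 0], [0, 0, 0, 0]]])

```text
t: 7.5
tcp_pos: [0.606, -0.3294, 0.2177]
tool_rot: [0.64, 0.769, 0.002, 0.002]
force: [0.4, -0.4, -0.1]
finger_gap: 0.127
```

>>> apply_moves(increments=[[[0, 0, -0.004, 0], [0, 0, -0.006, 0], [0, 0, -0.008, 0], [0, 0, -0.008, 0], [0, 0, 0, 0]]], newtons=45)

```text
t: 8.0
tcp_pos: [0.6042, -0.3278, 0.243]
tool_rot: [0.64, 0.769, 0.003, -0.001]
force: [-0.2, -0.5, -3.1]
finger_gap: 0.122
```

```bash
python3 - <<'E'
from h import *
s=manip.sense();print(s['force'],s['tcp_pos'],s['t'])
save('wrist','w7');save('side','s7')
p=cv2.imread('pics/s7.png'); q=cv2.imread('pics/w7.png')
cv2.imwrite('pics/c7.png',np.hstack([cv2.resize(p[220:370,300:440],None,fx=2.8,fy=2.8,interpolation=cv2.INTER_CUBIC),q[:,150:450]]))
E
```

```text
[-0.20153673 -0.48798252 -3.08152261] [ 0.60419419 -0.32777727  0.24301747] 8.0
```

View pics/c7.png

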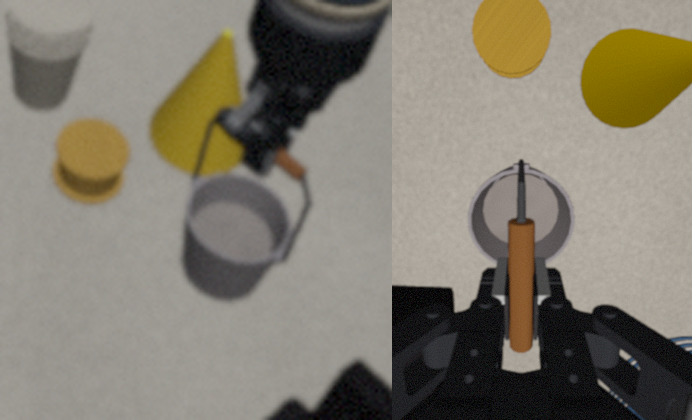

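```bash
python3 - <<'E'
from h import *
plan([(.6042,-.328,.3245,10.5),(.46,-.30,.3245,10.5),(.455,-.25,.3245,9)],step=.018)
E
```

```text
now [ 0.6038 -0.3275  0.2419] yaw 10.45 t 8.1 F [-0.09 -0.4  -4.61] gap 0.118
[[[-0.0001, 0.0001, -0.0165, -0.01], [-0.0001, 0.0001, -0.0165, -0.01], [-0.0001, 0.0001, -0.0165, -0.01], [-0.0001, 0.0001, -0.0165, -0.01], [-0.0001, 0.0001, -0.0165, -0.01]]]
[[[0.006, -0.0152, 0.0, -0.0], [0.006, -0.0152, 0.0, -0.0], [0.006, -0.0152, 0.0, -0.0], [0.006, -0.0152, 0.0, -0.0], [0.006, -0.0152, 0.0, -0.0]]]
[[[0.006, -0.0152, 0.0, -0.0], [0.006, -0.0152, 0.0, -0.0], [0.006, -0.0152, 0.0, -0.0], [0.006, -0.0152, 0.0, -0.0], [0.0167, 0.0014, 0.0, 0.5]]]
[[[0.0167, 0.0013, 0.0, 0.5], [0.0167, 0.0011, 0.0, 0.5]]]
```

>>> apply_moves(increments=[[[0, 0, -0.01, 0], [0, 0, -0.016, 0], [0, 0, -0.018, 0], [0, 0, -0.018, 0], [0, 0, -0.012, 0]]])

```text
t: 8.6
tcp_pos: [0.6023, -0.3269, 0.3163]
tool_rot: [0.64, 0.769, 0.003, -0.007]
force: [0.1, -0.1, -3.6]
finger_gap: 0.118
```

>>> apply_moves(increments=[[[0.003, -0.006, -0.006, 0], [0.005, -0.012, 0, 0], [0.006, -0.015, 0, 0], [0.006, -0.015, 0, 0], [0.006, -0.015, 0, 0]]])

```text
t: 9.1
tcp_pos: [0.5341, -0.3121, 0.3254]
tool_rot: [0.639, 0.769, 0.003, -0.004]
force: [-1.2, -0.3, -3.7]
finger_gap: 0.116
```

>>> apply_moves(increments=[[[0.006, -0.015, 0, 0], [0.006, -0.015, 0, 0], [0.006, -0.015, 0, 0], [0.01, -0.012, 0, 0], [0.013, -0.008, 0, 0]]])

```text
t: 9.6
tcp_pos: [0.4554, -0.2813, 0.3252]
tool_rot: [0.64, 0.769, 0.002, -0.007]
force: [-0.3, 0.1, -3.6]
finger_gap: 0.123
```

```bash
python3 - <<'E'
from h import *
plan([(.455,-.15,.324,5),(.455,.16,.3245,-4)],step=.018)
save('wrist','w8')
E
```

```text
now [ 0.4554 -0.2813  0.3252] yaw 10.45 t 9.6 F [-0.35  0.08 -3.57] gap 0.123
[[[0.0162, 0.0029, 0.0002, 0.68], [0.0162, 0.0027, 0.0002, 0.68], [0.0162, 0.0025, 0.0002, 0.68], [0.0162, 0.0024, 0.0002, 0.68], [0.0163, 0.0022, 0.0002, 0.68]]]
[[[0.0163, 0.002, 0.0002, 0.68], [0.0163, 0.0018, 0.0002, 0.68], [0.0163, 0.0016, 0.0002, 0.68], [0.0172, 0.0015, -0.0, 0.5], [0.0172, 0.0014, -0.0, 0.5]]]
[[[0.0172, 0.0012, -0.0, 0.5], [0.0172, 0.0011, -0.0, 0.5], [0.0172, 0.0009, -0.0, 0.5], [0.0172, 0.0008, -0.0, 0.5], [0.0172, 0.0006, -0.0, 0.5]]]
[[[0.0172, 0.0005, -0.0, 0.5], [0.0172, 0.0003, -0.0, 0.5], [0.0172, 0.0002, -0.0, 0.5], [0.0172, 0.0, -0.0, 0.5], [0.0172, -0.0002, -0.0, 0.5]]]
[[[0.0172, -0.0003, -0.0, 0.5], [0.0172, -0.0005, -0.0, 0.5], [0.0172, -0.0006, -0.0, 0.5], [0.0172, -0.0008, -0.0, 0.5], [0.0172, -0.0009, -0.0, 0.5]]]
[[[0.0172, -0.0011, -0.0, 0.5]]]
```

View pics/w8.png

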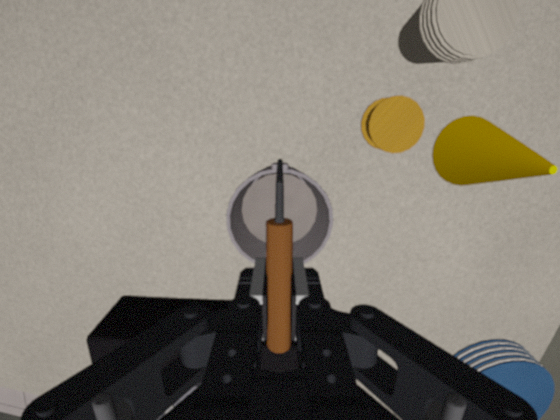

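>>> apply_moves(increments=[[[0.016, 0.003, 0, 0.7], [0.016, 0.003, 0, 0.7], [0.016, 0.0025, 0, 0.7], [0.016, 0.0025, 0, 0.7], [0.016, 0.002, 0, 0.7]]])

```text
t: 10.15
tcp_pos: [0.4522, -0.1965, 0.3267]
tool_rot: [0.665, 0.747, 0.002, -0.009]
force: [-0.4, -0.4, -3.7]
finger_gap: 0.122
```

>>> apply_moves(increments=[[[0.016, 0.002, 0, 0.7], [0.016, 0.002, 0, 0.7], [0.016, 0.0015, 0, 0.7], [0.017, 0.0015, 0, 0.5], [0.017, 0.0015, 0, 0.5]]])

```text
t: 10.65
tcp_pos: [0.4528, -0.111, 0.3287]
tool_rot: [0.686, 0.728, 0.002, -0.008]
force: [0.3, -0.5, -3.5]
finger_gap: 0.121
```

>>> apply_moves(increments=[[[0.017, 0.001, 0, 0.5], [0.017, 0.001, 0, 0.5], [0.017, 0.001, 0, 0.5], [0.017, 0.001, 0, 0.5], [0.017, 0.0005, 0, 0.5]]])

```text
t: 11.15
tcp_pos: [0.4535, -0.0225, 0.3308]
tool_rot: [0.702, 0.712, 0.002, -0.008]
force: [0.3, 0.1, -4.0]
finger_gap: 0.123
```

>>> apply_moves(increments=[[[0.017, 0.0005, 0, 0.5], [0.017, 0, 0, 0.5], [0.017, 0, 0, 0.5], [0.015, 0, 0, 0.5], [0.013, 0, 0, 0.5]]])

```text
t: 11.65
tcp_pos: [0.4537, 0.0603, 0.3328]
tool_rot: [0.718, 0.696, 0.002, -0.007]
force: [-0.6, 0.4, -4.3]
finger_gap: 0.12
```

```bash
python3 - <<'E'
from h import *
plan([(.455,.19,.3245,-4)],step=.015)
E
```

```text
now [0.4537 0.0603 0.3328] yaw -1.76 t 11.65 F [-0.62  0.43 -4.3 ] gap 0.12
[[[0.0144, -0.0003, 0.0009, 0.25], [0.0144, -0.0004, 0.0009, 0.25], [0.0144, -0.0004, 0.0009, 0.25], [0.0144, -0.0005, 0.0009, 0.25], [0.0144, -0.0005, 0.0009, 0.25]]]
[[[0.0144, -0.0006, 0.0009, 0.25], [0.0144, -0.0007, 0.0009, 0.25], [0.0144, -0.0007, 0.0009, 0.25], [0.0144, -0.0008, 0.0009, 0.25]]]
```

>>> apply_moves(increments=[[[0.0145, 0, 0.0015, 0.3], [0.0145, 0, 0.0015, 0.3], [0.0145, 0, 0.0015, 0.3], [0.0145, 0, 0.0015, 0.3], [0.0145, 0, 0.0015, 0.3]]])

```text
t: 12.15
tcp_pos: [0.4564, 0.1357, 0.3271]
tool_rot: [0.727, 0.687, 0.002, -0.007]
force: [0.6, 0.2, -3.9]
finger_gap: 0.122
```

>>> apply_moves(increments=[[[0.0145, 0, 0.0015, 0.3], [0.0145, -0.0005, 0.0015, 0.3], [0.012, -0.0005, 0.0015, 0.3], [0.006, 0, 0, 0], [0, 0, 0, 0]]])

```text
t: 12.65
tcp_pos: [0.458, 0.1861, 0.3235]
tool_rot: [0.732, 0.682, 0.003, -0.007]
force: [0.4, 0.2, -4.2]
finger_gap: 0.125
```

```bash
python3 - <<'E'
from h import *
plan([(.455,.195,.3245,-4.1)],step=.015)
save('wrist','w9');save('top','t9');save('side','s9')
s=manip.sense(); print(Ro.from_quat(s['tool_rot']).as_matrix().round(4))
E
```

```text
now [0.458  0.1861 0.3235] yaw -4.06 t 12.65 F [ 0.35  0.16 -4.15] gap 0.125
[[[0.0086, -0.0037, -0.001, 0.04]]]
[[ 0.0722  0.9974 -0.0057]
 [ 0.9973 -0.0722  0.0127]
 [ 0.0122 -0.0066 -0.9999]]
```

View pics/w9.png

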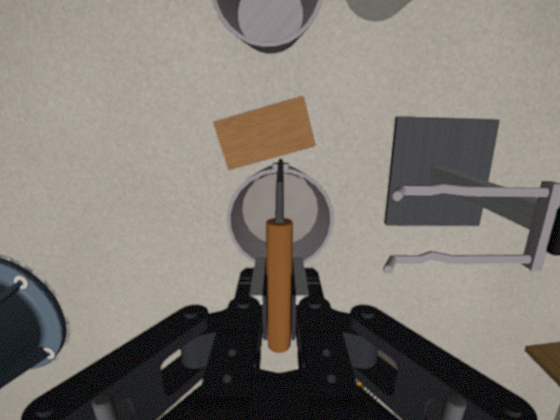

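View pics/t9.png

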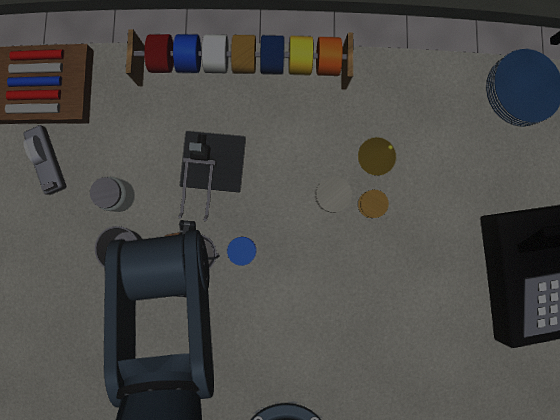

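View pics/s9.png

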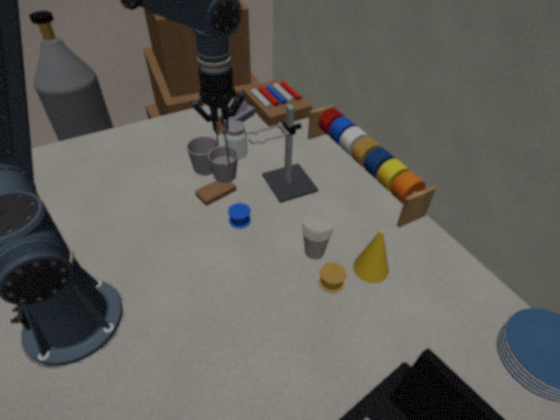

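```bash
python3 - <<'E'
from h import *
p=cv2.imread('pics/w9.png'); cv2.imwrite('pics/w9c.png',cv2.resize(p[170:290,370:560],None,fx=4,fy=4,interpolation=cv2.INTER_CUBIC))
np.set_printoptions(precision=4,suppress=True)
d=np.load('pics/w9.npz')['d']
for col in (400,420,445,470,500,520):
    pts=[]
    for lo,hi in ((180,205),(245,275)):
        r=[v for v in range(lo,hi) if 0<d[v,col]<.22]
        if r: pts.append((col,np.mean(r))); 
    print(col,len(pts),world('wrist','w9',pts).tolist() if pts else '', [d[int(round(v)),col] for _,v in pts])
print(d[191,500],d[259,500],d[192,470])
E
```

```text
400 2 [[0.53119865393183, 0.21715857523661178, 0.21963561045724705], [0.5374183352054074, 0.16807289166224212, 0.2092543923876403]] [np.float32(0.17994057), np.float32(0.2043694)]
420 2 [[0.547723996006779, 0.21511249303851784, 0.20932111535545134], [0.5515393652589193, 0.16716332495214792, 0.2081286010013271]] [np.float32(0.18993561), np.float32(0.20532688)]
445 2 [[0.5676175893280059, 0.21337683135493463, 0.20190665818618336], [0.5704284509035682, 0.16470087972539654, 0.205379365942278]] [np.float32(0.19697921), np.float32(0.2081665)]
470 2 [[0.580558801346276, 0.21250320203912923, 0.20864160037174834], [0.5859907096503396, 0.1648762520253269, 0.20914718172318783]] [np.float32(0.19046153), np.float32(0.20409234)]
500 2 [[0.6003128323133218, 0.21107921761170792, 0.20926722281464455], [0.6084685308183295, 0.1621629095738585, 0.20823770378387746]] [np.float32(0.18974772), np.float32(0.20515373)]
520 2 [[0.6146365568159095, 0.2093880814457988, 0.20871052717158337], [0.6240463661837228, 0.1608141806389043, 0.20744798426943895]] [np.float32(0.19039093), np.float32(0.20588213)]
0.18974772 0.20515373 0.19095862
```

View pics/w9c.png

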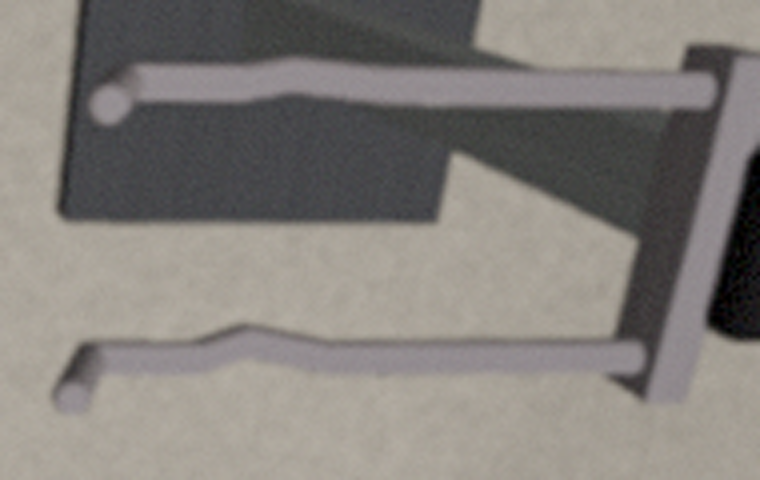

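```bash
python3 - <<'E'
from h import *
np.set_printoptions(precision=4,suppress=True)
f=lambda x,y:(370+x/4-.375,170+y/4-.375)
print('dip',world('wrist','w9',[f(293,76),f(247,341)],z=.199))
print('tip',world('wrist','w9',[f(109,103),f(71,396)],z=.22))
print('tipbase',world('wrist','w9',[f(140,82),f(100,358)],z=.206))
print('root',world('wrist','w9',[f(712,91),f(640,357)],z=.206))
# check wrist calib: grip in w9
print('grip ends',world('wrist','w9',[(280,219),(279,352)],z=.2695), manip.sense()['tcp_pos'])
# base plate corners, from wrist
print('plate',world('wrist','w9',[f(85,0),f(62,212),f(437,218)],z=.008))
# top0 picture
B=lambda x,y:(x/5+165-.4,y/5+120-.4)
print('top tips',world('top','top0',[B(75,487),B(203,498)],z=.22))
print('top tipbase',world('top','top0',[B(84,462),B(210,475)],z=.206))
p=cv2.imread('pics/top0.png'); cv2.imwrite('pics/cb2.png',cv2.convertScaleAbs(cv2.resize(p[150:225,172:222],None,fx=8,fy=8,interpolation=cv2.INTER_CUBIC),alpha=1.8))
E
```

```text
dip [[0.5678 0.2123 0.199 ]
 [0.5638 0.1646 0.199 ]]
tip [[0.5293 0.2156 0.22  ]
 [0.5254 0.1679 0.22  ]]
tipbase [[0.5393 0.2148 0.206 ]
 [0.535  0.1669 0.206 ]]
root [[0.6368 0.2071 0.206 ]
 [0.6328 0.1591 0.206 ]]
grip ends [[0.461  0.2226 0.2695]
 [0.4556 0.1519 0.2695]] [0.458  0.1852 0.3234]
plate [[0.5988 0.1901 0.008 ]
 [0.5936 0.1192 0.008 ]
 [0.7237 0.1077 0.008 ]]
top tips [[0.5275 0.2163 0.22  ]
 [0.5244 0.1676 0.22  ]]
top tipbase [[0.5374 0.2156 0.206 ]
 [0.5334 0.167  0.206 ]]
```

View pics/cb2.png

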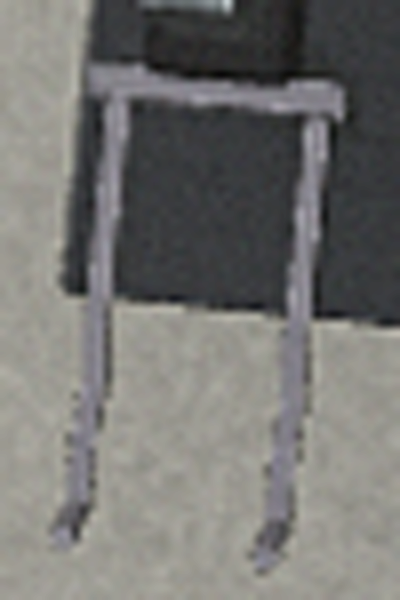

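```bash
python3 - <<'E'
from h import *
d=np.load('pics/w9.npz')['d']
u=np.array([np.cos(np.radians(-4.5)),np.sin(np.radians(-4.5))])
for lo,hi in ((178,205),(240,277)):
    print('prong')
    for col in range(386,552,3):
        r=[v for v in range(lo,hi) if 0<d[v,col]<.222]
        if len(r)<3: continue
        v=int(np.mean(r)); w=world('wrist','w9',[(col,v)])[0]
        print(col,v,len(r),w.round(4).tolist(), 's',round(float((w[:2]-[.653,.181])@u),4), end=' | ')
E
```

```text
prong
392 195 6 [0.5265, 0.2159, 0.2195] s -0.1288 | 395 195 11 [0.5274, 0.2165, 0.222] s -0.128 | 398 193 14 [0.5288, 0.2178, 0.2229] s -0.1267 | 401 192 13 [0.5316, 0.2175, 0.2201] s -0.1239 | 404 190 9 [0.5365, 0.2165, 0.2122] s -0.119 | 407 190 9 [0.5396, 0.2156, 0.2091] s -0.1158 | 410 190 9 [0.5411, 0.2157, 0.2099] s -0.1142 | 413 190 9 [0.5434, 0.2153, 0.2089] s -0.1119 | 416 190 9 [0.5455, 0.2151, 0.2086] s -0.1099 | 419 190 9 [0.5478, 0.2147, 0.2077] s -0.1075 | 422 190 9 [0.5491, 0.2149, 0.209] s -0.1062 | 425 190 9 [0.5509, 0.2149, 0.2094] s -0.1045 | 428 190 10 [0.5532, 0.2146, 0.2086] s -0.1021 | 431 190 9 [0.5556, 0.2142, 0.2075] s -0.0997 | 434 189 10 [0.5566, 0.2152, 0.2093] s -0.0988 | 437 188 10 [0.56, 0.2149, 0.2063] s -0.0954 | 440 188 9 [0.5629, 0.2143, 0.2045] s -0.0924 | 443 188 9 [0.5654, 0.2139, 0.2036] s -0.09 | 446 188 10 [0.5675, 0.2137, 0.2034] s -0.0878 | 449 188 10 [0.569, 0.2138, 0.2043] s -0.0863 | 452 189 9 [0.5705, 0.2133, 0.2054] s -0.0848 | 455 189 10 [0.5719, 0.2135, 0.2064] s -0.0834 | 458 189 10 [0.574, 0.2133, 0.2062] s -0.0813 | 461 190 9 [0.
[... 3376 characters left out ...]
59 9 [0.6151, 0.1616, 0.2083] s -0.0363 | 512 259 9 [0.6166, 0.1619, 0.2092] s -0.0348 | 515 259 9 [0.6188, 0.1618, 0.2093] s -0.0326 | 518 258 8 [0.6221, 0.1616, 0.2079] s -0.0293 | 521 259 9 [0.6234, 0.1613, 0.2092] s -0.028 | 524 258 17 [0.6273, 0.1607, 0.2071] s -0.024 | 527 253 27 [0.6311, 0.1631, 0.2046] s -0.0205 | 530 255 31 [0.6325, 0.1621, 0.206] s -0.019 | 533 255 32 [0.6311, 0.1641, 0.21] s -0.0205 | 536 256 31 [0.6321, 0.164, 0.2116] s -0.0195 | 539 255 31 [0.6336, 0.165, 0.2123] s -0.0181 | 542 253 26 [0.6359, 0.1661, 0.212] s -0.0159 | 545 248 17 [0.6382, 0.1692, 0.2111] s -0.0138 | 548 246 13 [0.6372, 0.1722, 0.2143] s -0.0151 | 551 246 14 [0.6388, 0.1723, 0.2149] s -0.0134 |
```

>>> apply_moves(increments=[[[0.006, 0, 0, 0.3], [0.004, 0, 0, 0], [0, 0, 0, 0], [0, 0, 0, 0]]])

```text
t: 13.2
tcp_pos: [0.4591, 0.1946, 0.3237]
tool_rot: [0.735, 0.678, 0.002, -0.006]
force: [0.7, 0.3, -3.9]
finger_gap: 0.118
```

```bash
python3 - <<'E'
from h import *
plan([(.458,.1961,.3245,-4.4),(.566,.1878,.3245,-4.4)],step=.012)
d=np.load('pics/w9.npz')['d']; print(d[240:350:20,279])
print(world('wrist','w9',[(279,240),(279,280),(279,320)]))
E
```

```text
now [0.4591 0.1946 0.3237] yaw -4.58 t 13.2 F [ 0.7   0.29 -3.9 ] gap 0.118
[[[0.0014, -0.0012, -0.0008, -0.18], [0.0, 0.0108, 0.0, -0.0], [0.0, 0.0108, 0.0, -0.0], [0.0, 0.0108, 0.0, -0.0], [0.0, 0.0108, 0.0, -0.0]]]
[[[0.0, 0.0108, 0.0, -0.0], [0.0, 0.0108, 0.0, -0.0], [0.0, 0.0108, 0.0, -0.0], [0.0, 0.0108, 0.0, -0.0], [0.0, 0.0108, 0.0, -0.0]]]
[[[0.0, 0.0108, 0.0, -0.0]]]
[0.12922794 0.13205343 0.1345188  0.13873981 0.14094488 0.14446528]
[[0.46011847 0.21535369 0.27542767]
 [0.4587891  0.19669566 0.27577694]
 [0.45729871 0.17581611 0.27563809]]
```

>>> apply_moves(increments=[[[0.001, 0.006, 0, 0], [0, 0.01, 0, 0], [0, 0.011, 0, 0], [0, 0.011, 0, 0], [0, 0.011, 0, 0]]])

```text
t: 13.7
tcp_pos: [0.5113, 0.1912, 0.3233]
tool_rot: [0.735, 0.678, 0.002, -0.006]
force: [0.7, 0.2, -4.3]
finger_gap: 0.121
```

```bash
python3 - <<'E'
from h import *
plan([(.566,.1878,.3245,-4.4)],step=.011)
save('wrist','w10')
E
```

```text
now [0.5113 0.1912 0.3233] yaw -4.57 t 13.7 F [ 0.69  0.17 -4.25] gap 0.121
[[[0.0002, 0.011, -0.0002, -0.03], [0.0002, 0.011, -0.0002, -0.03], [0.0002, 0.011, -0.0002, -0.03], [0.0002, 0.011, -0.0002, -0.03], [0.0002, 0.011, -0.0002, -0.03]]]
```

View pics/w10.png

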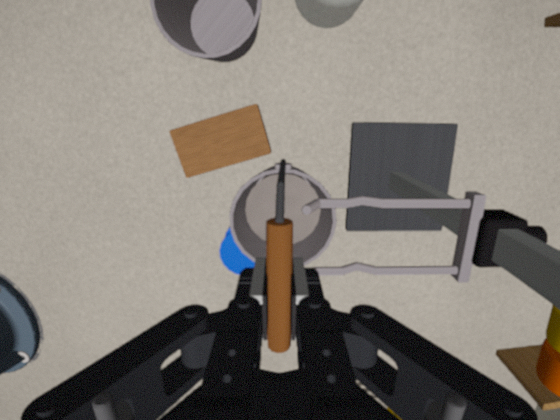

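>>> apply_moves(increments=[[[0, 0.01, 0, 0], [0, 0.01, 0, 0], [0, 0.01, 0, 0], [0, 0.01, 0, 0], [0, 0.008, 0, 0]]])

```text
t: 14.25
tcp_pos: [0.5655, 0.1866, 0.3225]
tool_rot: [0.735, 0.678, 0.003, -0.006]
force: [0.7, 0.1, -3.8]
finger_gap: 0.122
```

>>> apply_moves(increments=[[[0, 0, 0, 0], [0, 0, 0, 0], [0, 0, 0, 0]]])

```text
t: 14.55
tcp_pos: [0.5667, 0.1863, 0.3221]
tool_rot: [0.735, 0.678, 0.003, -0.006]
force: [-0.0, 0.3, -3.5]
finger_gap: 0.122
```

```bash
python3 - <<'E'
from h import *
plan([(.566,.1878,.3245,-4.4)],step=.011)
save('wrist','w11');save('side','s11');
p=cv2.imread('pics/s11.png'); cv2.imwrite('pics/s11c.png',cv2.resize(p[80:210,200:330],None,fx=4.5,fy=4.5,interpolation=cv2.INTER_CUBIC))
E
```

```text
now [0.5667 0.1863 0.3221] yaw -4.66 t 14.55 F [-0.01  0.31 -3.5 ] gap 0.122
[[[0.0014, -0.0009, -0.0024, -0.26]]]
```

View pics/w11.png

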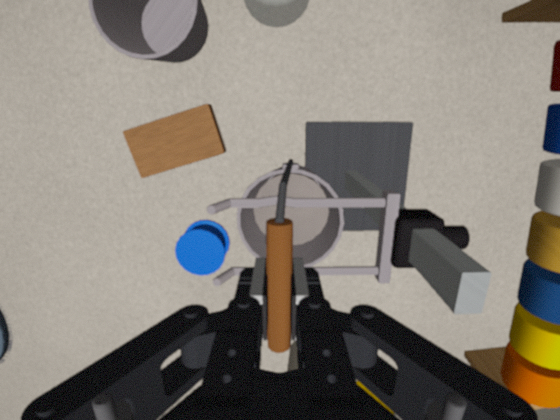

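View pics/s11c.png

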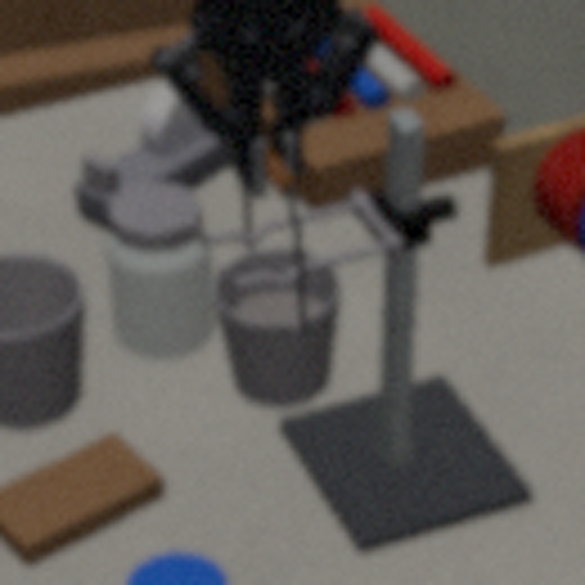

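```bash
python3 - <<'E'
from h import *
np.set_printoptions(precision=4,suppress=True)
p=cv2.imread('pics/w11.png'); cv2.imwrite('pics/w11c.png',cv2.resize(p[180:300,200:400],None,fx=4,fy=4,interpolation=cv2.INTER_CUBIC))
d=np.load('pics/w11.npz')['d']
for lo,hi in ((190,216),(258,286)):
    for col in list(range(206,268,4))+list(range(294,372,8)):
        r=[v for v in range(lo,hi) if .12<d[v,col]<.22]
        if 3<=len(r)<15:
            v=int(np.mean(r)); w=world('wrist','w11',[(col,v)])[0]; print(col,v,w.round(4).tolist(),end=' | ')
    print()
E
```

```text
210 209 [0.5288, 0.2165, 0.2225] | 214 208 [0.5313, 0.217, 0.2228] | 218 207 [0.5328, 0.2163, 0.2189] | 222 205 [0.5346, 0.2164, 0.2152] | 226 203 [0.5362, 0.2162, 0.2108] | 230 203 [0.5385, 0.2157, 0.2095] | 234 203 [0.5409, 0.2154, 0.2093] | 238 203 [0.5434, 0.2152, 0.2093] | 242 203 [0.546, 0.2153, 0.2102] | 246 203 [0.5482, 0.2146, 0.2084] | 250 202 [0.5509, 0.2153, 0.2094] | 254 202 [0.5533, 0.2148, 0.2084] | 258 202 [0.5558, 0.2147, 0.2087] | 262 202 [0.5581, 0.2141, 0.2074] | 266 201 [0.5606, 0.2142, 0.2062] | 294 202 [0.578, 0.213, 0.209] | 302 202 [0.583, 0.2126, 0.2089] | 310 202 [0.5879, 0.2124, 0.2097] | 318 202 [0.593, 0.2115, 0.208] | 326 202 [0.5979, 0.2112, 0.2084] | 342 202 [0.6079, 0.2104, 0.2082] | 350 202 [0.613, 0.2098, 0.2078] | 358 202 [0.6178, 0.2097, 0.2086] | 366 202 [0.6229, 0.2092, 0.2085] | 
214 281 [0.5243, 0.1697, 0.2231] | 218 280 [0.5268, 0.17, 0.2226] | 222 278 [0.5288, 0.1695, 0.2195] | 226 275 [0.5309, 0.1699, 0.2166] | 230 272 [0.5326, 0.1691, 0.2114] | 234 271 [0.5348, 0.1683, 0.2088] | 326 270 [0.5962, 0.1645, 0.2094] | 334 270 [0.6016, 0.1637, 0.2089] | 342 270 [0.607, 0.1629, 0.2082] | 350 270 [0.6123, 0.1628, 0.2089] | 358 270 [0.6178, 0.1619, 0.2081] | 366 270 [0.6232, 0.1616, 0.2084] |
```

View pics/w11c.png

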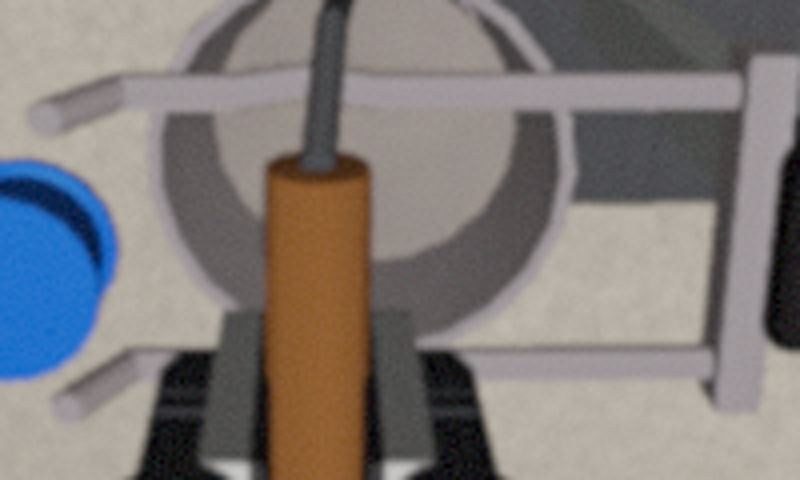

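>>> apply_moves(increments=[[[0.003, -0.0005, 0.004, 0], [0, 0, 0.008, 0], [0, 0, 0.008, 0], [0, 0, 0.008, 0], [0, 0, 0, 0]]])

```text
t: 15.15
tcp_pos: [0.5643, 0.1904, 0.2914]
tool_rot: [0.735, 0.678, 0.002, -0.007]
force: [0.0, 0.6, -4.6]
finger_gap: 0.122
```

```bash
python3 - <<'E'
from h import *
plan([(.566,.1888,.272,-4.5)],step=.011)
E
```

```text
now [0.5643 0.1904 0.2914] yaw -4.6 t 15.15 F [ 0.01  0.56 -4.65] gap 0.122
[[[-0.0007, 0.0009, 0.0097, -0.05], [-0.0007, 0.0009, 0.0097, -0.05]]]
```

>>> apply_moves(increments=[[[-0.001, 0.001, 0.005, 0], [0, 0.001, 0.005, 0], [0, 0, 0.004, 0], [0, 0, 0, 0], [0, 0, 0, 0]]])

```text
t: 15.65
tcp_pos: [0.5667, 0.1892, 0.2757]
tool_rot: [0.735, 0.678, 0.002, -0.007]
force: [0.9, 0.5, -3.8]
finger_gap: 0.124
```

```bash
python3 - <<'E'
from h import *
plan([(.566,.1888,.272,-4.5)],step=.011)
save('wrist','w12')
for i in range(3): manip.snapshot('side'); s=manip.sense(); print(s['force'],s['tcp_pos'])
E
```

```text
now [0.5667 0.1892 0.2757] yaw -4.62 t 15.65 F [ 0.86  0.53 -3.8 ] gap 0.124
[[[-0.0005, -0.0007, 0.0037, -0.12]]]
[ 0.58585778  0.3342059  -3.3024683 ] [0.5666796  0.18920672 0.27583974]
[ 0.16127995  0.34315719 -4.24913199] [0.56672378 0.18920926 0.27594997]
[ 0.57404346  0.62256183 -4.39693507] [0.56671562 0.18925026 0.27600683]
```

View pics/w12.png

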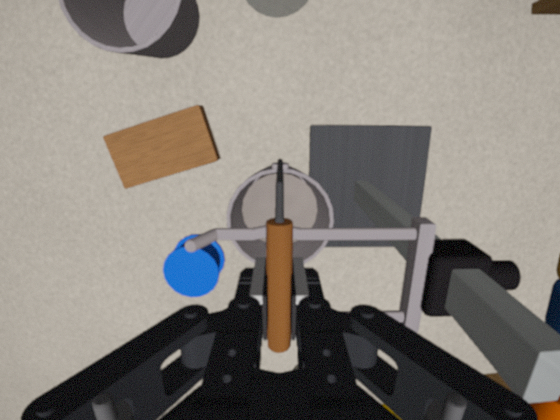

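>>> apply_moves(increments=[[[0, -0.0005, 0.002, 0], [0, 0, 0.002, 0], [0, 0, 0.002, 0], [0, 0, 0, 0]]])

```text
t: 16.25
tcp_pos: [0.5663, 0.1894, 0.2701]
tool_rot: [0.735, 0.678, 0.002, -0.006]
force: [-0.2, -0.1, -3.9]
finger_gap: 0.121
```

>>> apply_moves(increments=[[[0, 0, 0.002, 0], [0, 0, 0.001, 0], [0, 0, 0.001, 0], [0, 0, 0, 0]]])

```text
t: 16.65
tcp_pos: [0.5662, 0.1895, 0.2656]
tool_rot: [0.735, 0.678, 0.002, -0.006]
force: [-0.5, -0.5, -3.8]
finger_gap: 0.121
```

```bash
python3 - <<'E'
from h import *
plan([(.566,.1888,.263,-4.5)],step=.011)
for i in range(3): manip.snapshot('side'); s=manip.sense(); print(s['force'],s['tcp_pos'])
E
```

```text
now [0.5662 0.1895 0.2656] yaw -4.61 t 16.65 F [-0.5  -0.54 -3.79] gap 0.121
[[[-0.0007, -0.0002, 0.0026, -0.11]]]
[-0.12988548 -0.34803642 -3.91193786] [0.5663017  0.18948201 0.26570322]
[-0.24025672  0.66316427 -3.10294086] [0.5663472  0.18951227 0.26582288]
[ 0.61686819  0.15587651 -3.97207358] [0.56637529 0.18952621 0.26586242]
```

>>> apply_moves(increments=[[[0, 0, 0.001, 0], [0, 0, 0.001, 0], [0, 0, 0, 0]]])

```text
t: 17.1
tcp_pos: [0.5666, 0.1896, 0.2641]
tool_rot: [0.735, 0.678, 0.003, -0.006]
force: [0.2, 0.4, -3.1]
finger_gap: 0.119
```

>>> apply_moves(increments=[[[0, 0, 0.001, 0], [0, 0, 0.0005, 0], [0, 0, 0, 0]]])

```text
t: 17.4
tcp_pos: [0.5666, 0.1896, 0.264]
tool_rot: [0.735, 0.678, 0.003, -0.005]
force: [-1.2, 0.3, -2.6]
finger_gap: 0.121
```

```bash
python3 - <<'E'
from h import *
for i in range(4): manip.snapshot('side'); s=manip.sense(); print(s['force'],s['tcp_pos'])
E
```

```text
[-0.49582752  0.0066891  -1.90290266] [0.56658787 0.18958671 0.26387587]
[ 0.59532026  0.01931458 -1.17677726] [0.56661628 0.18961678 0.26384219]
[-0.60111896 -0.28642939 -0.70103437] [0.56658979 0.18960603 0.26380751]
[-0.90948727 -0.95157841 -0.95609804] [0.56662479 0.18961431 0.26381634]
```

>>> apply_moves(increments=[[[0, 0, 0.0005, 0], [0, 0, 0, 0], [0, 0, 0, 0]]])

```text
t: 17.9
tcp_pos: [0.5666, 0.1896, 0.2638]
tool_rot: [0.735, 0.678, 0.003, -0.005]
force: [-0.8, 0.1, -1.0]
finger_gap: 0.125
```

```bash
python3 - <<'E'
from h import *
save('wrist','w13')
for i in range(4): save('side','s13'); s=manip.sense(); print(s['force'],s['tcp_pos'])
p=cv2.imread('pics/s13.png'); q=cv2.imread('pics/w13.png')
cv2.imwrite('pics/c13.png',np.hstack([cv2.resize(p[80:210,200:330],(420,420),interpolation=cv2.INTER_CUBIC),q[:,150:450]]))
E
```

```text
[-8.35989608e-01 -4.81821510e-04  5.66465956e-01] [0.56665196 0.18959447 0.26377121]
[-1.49502112 -0.09048349  0.17954943] [0.5666207  0.18961008 0.26377867]
[-0.92705062 -0.83720999  0.87794796] [0.56663511 0.18958466 0.26378812]
[-1.65179927  0.20272065 -0.41068468] [0.56664056 0.18958706 0.26379489]
```

View pics/c13.png

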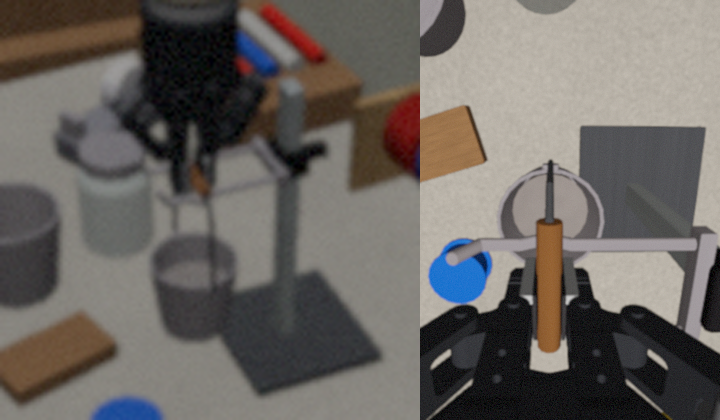

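>>> apply_moves(increments=[[[0, 0, 0, 0], [0, 0, 0, 0], [0, 0, 0, 0], [0, 0, 0, 0], [0, 0, 0, 0]]], fingers=0.38, newtons=20)

```text
t: 18.65
tcp_pos: [0.5687, 0.1899, 0.2646]
tool_rot: [0.735, 0.678, 0.005, -0.004]
force: [-0.2, -0.3, 0.9]
finger_gap: 0.379
```

```bash
python3 - <<'E'
from h import *
save('wrist','w14')
save('side','s14'); s=manip.sense(); print(s['force'],s['tcp_pos'],s['finger_gap'])
p=cv2.imread('pics/s14.png'); q=cv2.imread('pics/w14.png')
cv2.imwrite('pics/c14.png',np.hstack([cv2.resize(p[80:210,200:330],(420,420),interpolation=cv2.INTER_CUBIC),q[:,150:450]]))
E
```

```text
[-0.86537313 -0.53617053 -0.62976367] [0.56856971 0.18987837 0.26451553] 0.3805515244938625
```

View pics/c14.png

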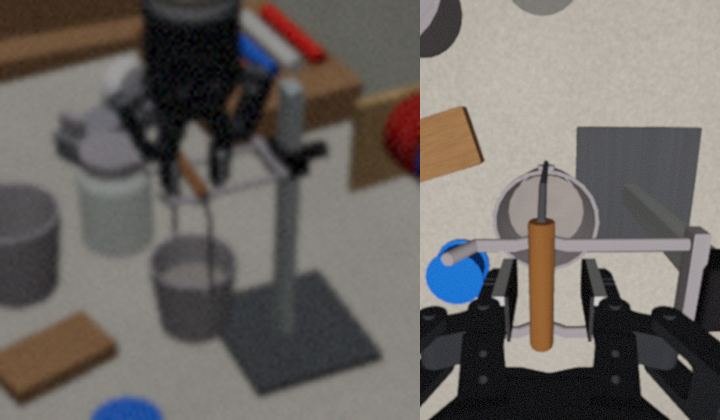

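>>> apply_moves(increments=[[[0, -0.0015, -0.004, 0], [0, 0, -0.008, 0], [0, 0, -0.012, 0], [0, 0, -0.015, 0], [0, 0, -0.015, 0]]])

```text
t: 19.25
tcp_pos: [0.5659, 0.1892, 0.3207]
tool_rot: [0.735, 0.678, 0.004, -0.005]
force: [-0.0, 0.2, 0.1]
finger_gap: 0.379
```

>>> apply_moves(increments=[[[0, 0, -0.02, 0], [0, 0, -0.02, 0], [0, 0, -0.02, 0], [0, 0, -0.02, 0], [0, 0, 0, 0]]])

```text
t: 19.75
tcp_pos: [0.5667, 0.1883, 0.4126]
tool_rot: [0.735, 0.678, 0.009, -0.002]
force: [2.0, 0.1, -0.7]
finger_gap: 0.38
```

```bash
python3 - <<'E'
from h import *
save('wrist','w15'); save('side','s15'); s=manip.sense(); print(s['force'],s['tcp_pos'],s['t'])
p=cv2.imread('pics/s15.png'); q=cv2.imread('pics/w15.png')
cv2.imwrite('pics/c15.png',np.hstack([cv2.resize(p[80:210,200:330],(420,420),interpolation=cv2.INTER_CUBIC),q[:,150:450]]))
E
```

```text
[-0.23390403 -0.46212395 -0.53526731] [0.56540744 0.18807726 0.40914956] 19.85
```

View pics/c15.png

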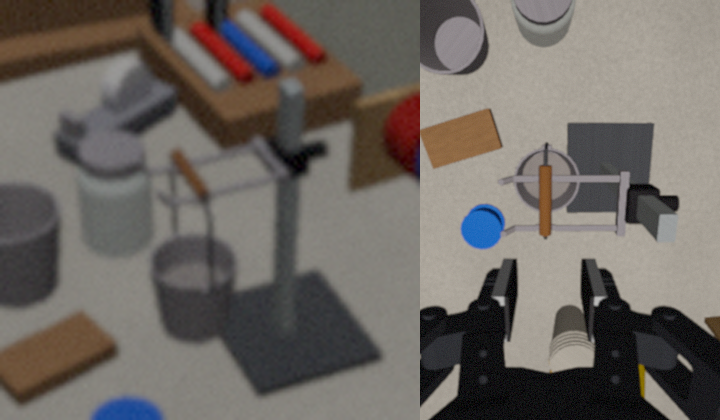

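>>> apply_moves(increments=[[[0, 0, 0, 0], [0, 0, 0, 0], [0, 0, 0, 0], [0, 0, 0, 0], [0, 0, 0, 0]]])

```text
t: 20.35
tcp_pos: [0.5635, 0.1878, 0.4042]
tool_rot: [0.735, 0.678, 0.002, -0.006]
force: [0.4, 0.8, 0.4]
finger_gap: 0.38
```

>>> apply_moves(increments=[[[0, 0, 0, 0], [0, 0, 0, 0], [0, 0, 0, 0], [0, 0, 0, 0], [0, 0, 0, 0]]])

```text
t: 20.85
tcp_pos: [0.5636, 0.1878, 0.4037]
tool_rot: [0.735, 0.678, 0.001, -0.007]
force: [-0.1, 0.6, -0.6]
finger_gap: 0.381
```

```bash
python3 - <<'E'
from h import *
np.set_printoptions(precision=4,suppress=True)
a,_=save('wrist','w16')
for i in range(5): manip.snapshot('top')
b,_=save('wrist','w17'); print('diff',np.abs(a.astype(int)-b)[120:240,360:440].mean())
q=cv2.imread('pics/w17.png')
cv2.imwrite('pics/c17.png',cv2.resize(q[130:250,330:490],None,fx=5,fy=5,interpolation=cv2.INTER_CUBIC))
save('top','t17')
E
```

```text
diff 2.375138888888889
```

View pics/c17.png

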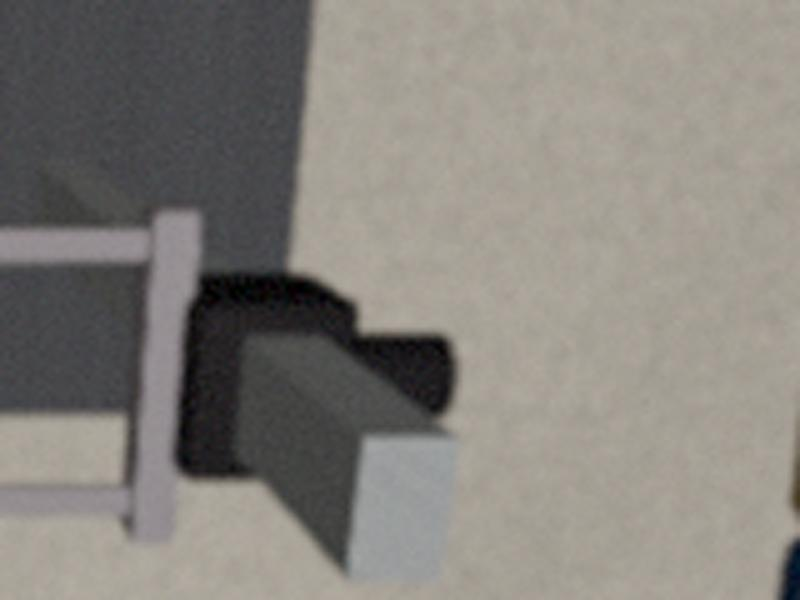

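View pics/t17.png

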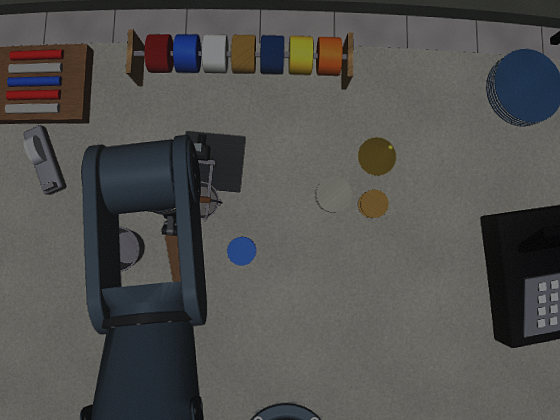

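```bash
python3 - <<'E'
from h import *
np.set_printoptions(precision=4,suppress=True)
print('post',world('wrist','w17',[(410.5,231)],z=.274))
a=np.load('pics/w16.npz')['p'].astype(int);b=np.load('pics/w17.npz')['p'].astype(int)
print('diff pail',np.abs(a-b)[140:245,225-0:290].mean(),'bg',np.abs(a-b)[10:110,350:450].mean())
q=cv2.imread('pics/w17.png')
cv2.imwrite('pics/c17.png',cv2.resize(q[130:250,220:380],None,fx=5,fy=5,interpolation=cv2.INTER_CUBIC))
E
```

```text
post [[0.655  0.1823 0.274 ]]
diff pail 2.192820512820513 bg 1.6226
```

View pics/c17.png

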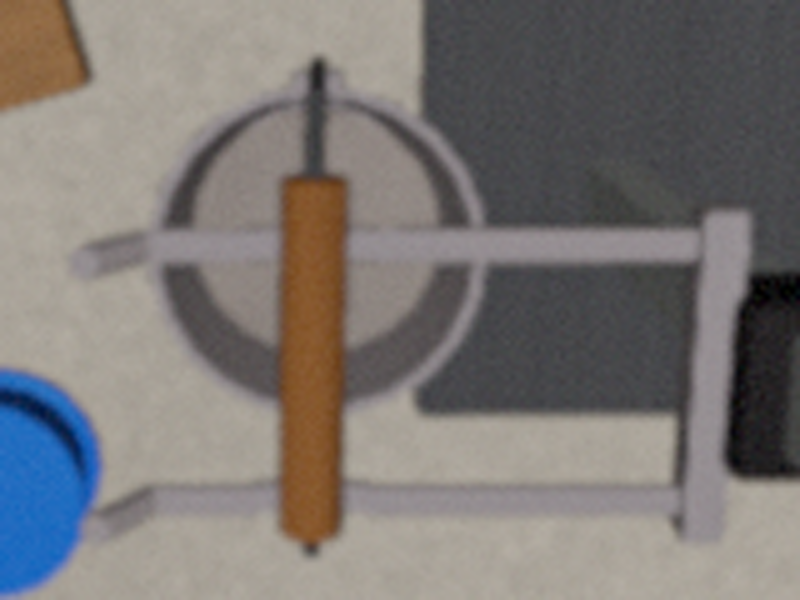

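```bash
python3 - <<'E'
from h import *
np.set_printoptions(precision=4,suppress=True)
f=lambda x,y:(220+x/5-.4,130+y/5-.4)
g=world('wrist','w17',[f(314,180),f(311,540),f(313,245),f(311,498)],z=.2093); print(g, g[:2].mean(0))
print('tips',world('wrist','w17',[f(84,262),f(100,528)],z=.22))
r=world('wrist','w17',[f(320,250)],z=.119); print('rim centre',r)
print('depth grip',world('wrist','w17',[f(313,300),f(311,460)]))
E
```

```text
[[0.5683 0.2247 0.2093]
 [0.5626 0.1581 0.2093]
 [0.5673 0.2134 0.2093]
 [0.5633 0.1664 0.2093]] [0.5655 0.1914 0.2093]
tips [[0.5288 0.2157 0.22  ]
 [0.5257 0.1677 0.22  ]]
rim centre [[0.5676 0.1939 0.119 ]]
depth grip [[0.5666 0.205  0.2154]
 [0.564  0.1759 0.2154]]
```

```bash
python3 -c "
from station import manip
print(manip.sense()['t'], manip.sign_off())"
```

```text
the job is handed in; nothing more can be done
21.25 None
```

The pail hangs on the hook by its wooden grip and is released. The job was handed in at 21.25 s, and the system gave no verdict.

**What I did:** I gripped the folded handle's grip and swung it in an arc about its hinge until it was upright. The pail stayed on the counter throughout. I then lifted it, passed the handle's loop over the prongs with the grip about 268 mm high, and crept down until the hook took the weight. The wrist force went from about -4 N to 0 with no pressing. I opened the fingers and backed straight up.

**Last checks, from the wrist camera:**
- **Seating:** the grip's middle is at about (0.5655, 0.1914), against dips at (0.566, 0.189–0.190). It is 209.4 mm above the counter, where a seated grip was expected (209.3 mm).
- **Level:** the pail's tilt is about 0.03 rad.
- **Stillness:** two pictures about 0.3 s apart differed only slightly more over the pail than over the background, so I took it as at rest. I did not measure its speed.
- **Bystanders:** those the top camera could still see show no shift. The arm hid the jar, the tub and part of the candle box there, and the wrist pictures showed nothing disturbed near the stand.

**One disagreement:** the post's top measured about 0.654 m in x, which would put the dips about 9 mm farther out. I went by the dips' own depth profile and the tip-to-dip distance (38.5 mm measured, 38 mm given) instead.

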